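Refit a grey-water filter: swap the cassettes, clamp them, refill the media tray

ROBOT

A 6-joint arm with a two-finger parallel gripper is mounted at the origin on the work surface. World frame = base frame: x ahead of the robot, y to its left, z up, the work surface at z = 0. Lengths are in m, angles in rad, forces in N, time in s.
With the tool pointing down it reaches from about 0.275 to 0.75 m from the base axis. Payload 10.2 kg.
Tool frame: the origin (TCP) lies between the finger pads; the fingertips stand 11 mm ahead of it and the grasp point (between the pads) lies 8 mm behind it; z points along the fingers, y is the line along which they close (so a half turn about z gives the same grasp; the last joint's range is limited). The gripper opens to 85 mm and grips with 20 to 120 N. Pads are 22 mm wide; open, the fingers measure 114 mm over their backs; the gripper's body (76 mm by 85 mm) begins 54 mm behind the grasp point. The pads swing forward as they close: fully open they stand 13 mm farther back than shut.
Start: joints at [1.126, 0.313, 1.498, -0, 1.331, -0.223], TCP at [0.116, 0.512, 0.242] pointing down, gripper open.
Joint ranges: [-2.94, 2.94], [-0.97, 2.17], [0.19, 2.56], [-1.23, 4.37], [0.02, 3.11], [-2.88, 2.88]. Speed limits (rad/s): [2.39, 2.39, 3.01, 3.14, 3.14, 3.14].

INTERFACE

Orientations are given as a unit quaternion [w, x, y, z].
In Python, from cell import state, optics, workorder gives the robot as it stands.
- The arm moves only by the tool jog_arm, never from a script. Its argument "series" is a list of rows, each an object with "translation": the shift along the tool's x, y, z in mm, a list of three; "dr": the turn, a rotation vector about the tool's x, y, z in rad, a list of three; "gripper": the opening, from 0 (shut) to 1 (fully open). A call has 1 to 20 rows; each row shifts and turns the commanded pose from where the row before left it, along the tool's axes as they then stand; what a row does not reach is not made up. A row lasts 1/10 s, in which the tool goes at most 50 mm and 8.59 degrees, less where a joint would pass 70% of its speed; a pose out of reach is approached as far as the arm can. A call with a gripper value outside its range is refused whole. The fingers move at their own pace and stop on an object; "force" is the grip in N (left out, the last holds). Time passes only in rows, so rows that do not move let the fingers close. It gives the time, the measured TCP pose, the force, the opening and the grip force at its end, in the units of the state.
- state(): the state, without advancing time (a new reading comes with each control period).
- optics.camera(name): name is "scene" or "top" or "wrist"; returns a dict with "image" (420x560x3 uint8, red, green, blue), "range_z" (420x560 float32, m along the optical axis (not along the pixel's ray), 0 where there is no reading), "K" (3x3 intrinsics, pixels), "R" (3x3) and "t" (3): a world point X has camera coordinates R X + t; the wrist camera has in their place "tool_from_camera" (4x4, takes a point from camera to tool coordinates, whose origin is the TCP and whose axes are the flange's). Camera axes: x right, y down, z forward; pixel columns grow to the right and rows downward; lengths in m; the calibration is good to about 2 mm. A picture is of the moment at which its call begins: read the wrist's pose just before it.
- workorder.finish_job(): hands the job in; it is judged then, once.
Trained networks look in a picture, given as the dict that the camera call returned (one of the last four; its "shot" number tells which), for a name from the list of things; names that differ only in an ending like _2 or _b are one class to them, and where a whole thing is asked for, a point or a joint stands for the part that bears it (a point fixed in the world has none). Each returns a list of dicts, best first, with "conf" (0 to 1); they miss things now and then, are a little off and sometimes report something else, mostly with a low value. They report only what shows in the picture. A call takes as long as a camera call.
- optics.boxes_of(picture, query): "centre" ([x, y, z] in m, in the coordinates of the camera as it stood for that picture, good to about 4 mm: the middle of the surface that is visible of it).
The state is a dict: "clock": time; "q": joint angles; "qvel": joint speeds; "joint_torque": joint torques, N m; "position": TCP position; "eef_rot": TCP orientation; "force": force on the tool from outside, world axes, zero at the start; "wrist_torque": the same for the moment, N m; "opening": finger opening in m; "grip_force": force on a finger pad.
Only numpy, scipy, OpenCV 4.12 (cv2) and the standard library are available. Lean on these libraries where they do the work, as an engineer would, in place of code of your own. Each camera call takes 0.05 s, during which the arm holds its last target. There are 200 camera calls.

TASK

Service the grey-water filter on the laundry counter: swing its clamp up, lay every spent cassette found in the two cradles in the steel drip tray, put the two fresh cassettes from the cardboard carton into the cradles and swing the clamp fully shut so that it presses both home. Then pick up the clear shaker and shake all its lava lumps out evenly over the media tray, at least two in each of its three fields, and set the empty shaker upright back on its cork mat; leave the bottle, soap and brush where they are.

Things in the scene. Friction and masses are not known exactly. Their poses are not given: they have to be found in the camera images.
- clamp (a joint): the filter's clamp, an aluminium frame 156 mm wide with a black handle bar along its front edge and a rubber pad over each cradle. rad: 0 = fully shut, 1.6 = the stop, just past upright; 1.4 or more leaves the cradles free. Stiff hinge (0.9 N m), it stays where left. Starts a little raised. Pressing two cassettes home takes 8 to 14 N down on the bar
- clamp_handle (a point): middle of the handle bar: 14 mm round, 158 mm long, along filter y (left). Hinge line: also along y, 82 mm beyond the cradle centres (filter +x, away from the robot), 82 mm above the counter; shut, the bar is 165 mm in front of it and 30 mm above it (radius 168 mm). Pinch it from above, fingers before and behind, and lead it round its arc with the hand upright; it turns in the fingers
- cradle0 (a point): right-hand cradle: centre of its sprung seat's top when unpressed, 30 mm above the counter. Its x = filter x = the way a cassette's length lies. Guides round ends and corners: 3 mm clearance, flared lead-in, up to 34 mm above the seat; the sides are open to fingers 37 mm either way of the middle. The seat gives 10 mm under the clamp: a cassette's centre is 27 mm above this point unpressed, 17 fully home
- cradle1 (a point): left-hand cradle, the same, 84 mm to the left of the other. The media tray's partition wall, 68 mm above the counter, runs 32 mm beyond the cassette's left side
- tray (a point): middle of the floor of the filter's open media tray, left of the cradles, 20 mm above the counter. Inside 140 mm along x (away from the robot) and 190 mm along y (left); walls 5 mm thick, 30 mm above the floor, the right one 48 mm. Two ribs 4 mm high at y = -32 and +32 mm part it into three equal fields: right, middle, left
- old0_mid (a point): centre of the spent, greyish cassette in the right-hand cradle (None if that cradle is empty): a pleated block 110 mm long (its x), 50 wide (its y), 54 high (its z), 140 g, sitting unpressed on the sprung seat
- old1_mid (a point): centre of the spent cassette in the left-hand cradle (None if that cradle is empty), the same
- new_a_mid (a point): centre of a fresh white cassette, 110 mm long (its x), 50 wide (its y), 54 high (its z), 120 g, lying in the shallow cardboard carton (170 by 200 mm, floor 4 mm thick, walls and middle rib 10 mm high, on the other side from the drip tray). Either fresh cassette fits either cradle, either way round
- new_b_mid (a point): centre of the other fresh cassette, the same
- drip_tray_floor (a point): middle of the floor of the steel drip tray, 4 mm above the counter; 170 mm along its x by 200 mm along its y outside, walls 4 mm thick, 18 mm high. Fixed; it may be on the left or on the right
- mat_top (a point): middle of the top of the shaker's cork mat, 6 mm above the counter, 90 mm along its x by 200 mm along its y. Fixed
- shaker_mid (a point): centre (31 mm up) of the shaker, a clear plastic trough 190 mm long (its x), 46 wide, 62 high, walls 4, 180 g empty; open on top and at its mouth, the -x end, to which the last 40 mm of floor rise 6 mm. It holds the lumps in a row, two layers. Grip across its sides near mid-length. Held level it keeps them; tipped slowly to 30-45 deg and shaken 10-20 mm along its length it lets them out a few at a time
- lump0_mid (a point): centre of a lump of lava rock, 27 x 24 x 22 mm, 20 g, in the shaker at the start. Seven to nine of the nine lumps are present, the others are None
- lump1_mid (a point): another lump, the same
- lump2_mid (a point): another lump, the same
- lump3_mid (a point): another lump, the same
- lump4_mid (a point): another lump, the same
- lump5_mid (a point): another lump, the same
- lump6_mid (a point): another lump, the same
- lump7_mid (a point): another lump, the same
- lump8_mid (a point): another lump, the same
- detergent: detergent bottle standing by, 72 mm in diameter, 200 mm tall; origin at its underside. Leave alone
- soap: bar of laundry soap, 85 x 55 x 32 mm; origin at its underside. Leave alone
- brush: wooden scrubbing brush, 50 x 135 x 36 mm, lying near the front on the right; origin at its underside. Leave alone

How it is judged:
On the way, in this order (a step that is already met when the one before it is completed fails the run):
1. every spent cassette lies in the drip tray, let go (x of old0_mid in the frame of drip_tray_floor between -0.083 and 0.083 m and y of old0_mid in the frame of drip_tray_floor between -0.098 and 0.098 m and z of old0_mid in the frame of drip_tray_floor between 0.015 and 0.045 m and x of old1_mid in the frame of drip_tray_floor between -0.083 and 0.083 m and y of old1_mid in the frame of drip_tray_floor between -0.098 and 0.098 m and z of old1_mid in the frame of drip_tray_floor between 0.015 and 0.045 m and contact force between the fingers and old0 below 0.5 N and contact force between the fingers and old1 below 0.5 N), for 0.2 s.
2. both fresh cassettes are in the cradles and the clamp is shut, pressing them home (((horizontal distance between new_a_mid and cradle0 below 0.006 m and angle between the x axis of new_a_mid and the x axis of cradle0, either way round below 0.08 rad and angle between each of new_a_mid, new_b_mid's own z axis and vertical below 0.08 rad and z of new_a_mid in the frame of cradle0 below 0.0205 m and horizontal distance between new_b_mid and cradle1 below 0.006 m and angle between the x axis of new_b_mid and the x axis of cradle1, either way round below 0.08 rad and z of new_b_mid in the frame of cradle1 below 0.0205 m) or (horizontal distance between new_a_mid and cradle1 below 0.006 m and angle between the x axis of new_a_mid and the x axis of cradle1, either way round below 0.08 rad and angle between each of new_a_mid, new_b_mid's own z axis and vertical below 0.08 rad and z of new_a_mid in the frame of cradle1 below 0.0205 m and horizontal distance between new_b_mid and cradle0 below 0.006 m and angle between the x axis of new_b_mid and the x axis of cradle0, either way round below 0.08 rad and z of new_b_mid in the frame of cradle0 below 0.0205 m)) and value of joint clamp below 0.05 rad), for 0.2 s.
3. the shaker is tipped over the media tray (angle between shaker_mid's own z axis and vertical above 0.4 rad and x of shaker_mid in the frame of tray between -0.19 and 0.19 m and y of shaker_mid in the frame of tray between -0.19 and 0.19 m), for 0.2 s.
At the end, for the whole second after the job is handed in: Spent cassettes flat in the drip tray; a fresh one in each cradle (6 mm, within 3.5 mm of home), clamp within 0.05 rad of shut; all lumps in the media tray, at least two centres in each field; shaker upright, its centre over the mat; all released and at rest (all of step 2 and x of old0_mid in the frame of drip_tray_floor between -0.083 and 0.083 m and y of old0_mid in the frame of drip_tray_floor between -0.098 and 0.098 m and z of old0_mid in the frame of drip_tray_floor between 0.015 and 0.045 m and x of old1_mid in the frame of drip_tray_floor between -0.083 and 0.083 m and y of old1_mid in the frame of drip_tray_floor between -0.098 and 0.098 m and z of old1_mid in the frame of drip_tray_floor between 0.015 and 0.045 m and x of lump0_mid in the frame of tray between -0.071 and 0.071 m and y of lump0_mid in the frame of tray between -0.096 and 0.096 m and z of lump0_mid in the frame of tray between 0 and 0.045 m and x of lump1_mid in the frame of tray between -0.071 and 0.071 m and y of lump1_mid in the frame of tray between -0.096 and 0.096 m and z of lump1_mid in the frame of tray between 0 and 0.045 m and x of lump2_mid in the frame of tray between -0.071 and 0.071 m and y of lump2_mid in the frame of tray between -0.096 and 0.096 m and z of lump2_mid in the frame of tray between 0 and 0.045 m and x of lump3_mid in the frame of tray between -0.071 and 0.071 m and y of lump3_mid in the frame of tray between -0.096 and 0.096 m and z of lump3_mid in the frame of tray between 0 and 0.045 m and x of lump4_mid in the frame of tray between -0.071 and 0.071 m and y of lump4_mid in the frame of tray between -0.096 and 0.096 m and z of lump4_mid in the frame of tray between 0 and 0.045 m and x of lump5_mid in the frame of tray between -0.071 and 0.071 m and y of lump5_mid in the frame of tray between -0.096 and 0.096 m and z of lump5_mid in the frame of tray between 0 and 0.045 m and x of lump6_mid in the frame of tray between -0.071 and 0.071 m and y of lump6_mid in the frame of tray between -0.096 and 0.096 m and z of lump6_mid in the frame of tray between 0 and 0.045 m and x of lump7_mid in the frame of tray between -0.071 and 0.071 m and y of lump7_mid in the frame of tray between -0.096 and 0.096 m and z of lump7_mid in the frame of tray between 0 and 0.045 m and x of lump8_mid in the frame of tray between -0.071 and 0.071 m and y of lump8_mid in the frame of tray between -0.096 and 0.096 m and z of lump8_mid in the frame of tray between 0 and 0.045 m and y of any of lump1_mid, lump2_mid, lump3_mid, lump4_mid, lump5_mid, lump6_mid, lump7_mid, lump8_mid in the frame of tray below -0.0317 m and y of any of lump0_mid, lump2_mid, lump3_mid, lump4_mid, lump5_mid, lump6_mid, lump7_mid, lump8_mid in the frame of tray below -0.0317 m and y of any of lump0_mid, lump1_mid, lump3_mid, lump4_mid, lump5_mid, lump6_mid, lump7_mid, lump8_mid in the frame of tray below -0.0317 m and y of any of lump0_mid, lump1_mid, lump2_mid, lump4_mid, lump5_mid, lump6_mid, lump7_mid, lump8_mid in the frame of tray below -0.0317 m and y of any of lump0_mid, lump1_mid, lump2_mid, lump3_mid, lump5_mid, lump6_mid, lump7_mid, lump8_mid in the frame of tray below -0.0317 m and y of any of lump0_mid, lump1_mid, lump2_mid, lump3_mid, lump4_mid, lump6_mid, lump7_mid, lump8_mid in the frame of tray below -0.0317 m and y of any of lump0_mid, lump1_mid, lump2_mid, lump3_mid, lump4_mid, lump5_mid, lump7_mid, lump8_mid in the frame of tray below -0.0317 m and y of any of lump0_mid, lump1_mid, lump2_mid, lump3_mid, lump4_mid, lump5_mid, lump6_mid, lump8_mid in the frame of tray below -0.0317 m and y of any of lump0_mid, lump1_mid, lump2_mid, lump3_mid, lump4_mid, lump5_mid, lump6_mid, lump7_mid in the frame of tray below -0.0317 m and (y of lump1_mid in the frame of tray between -0.0317 and 0.0317 m or y of lump2_mid in the frame of tray between -0.0317 and 0.0317 m or y of lump3_mid in the frame of tray between -0.0317 and 0.0317 m or y of lump4_mid in the frame of tray between -0.0317 and 0.0317 m or y of lump5_mid in the frame of tray between -0.0317 and 0.0317 m or y of lump6_mid in the frame of tray between -0.0317 and 0.0317 m or y of lump7_mid in the frame of tray between -0.0317 and 0.0317 m or y of lump8_mid in the frame of tray between -0.0317 and 0.0317 m) and (y of lump0_mid in the frame of tray between -0.0317 and 0.0317 m or y of lump2_mid in the frame of tray between -0.0317 and 0.0317 m or y of lump3_mid in the frame of tray between -0.0317 and 0.0317 m or y of lump4_mid in the frame of tray between -0.0317 and 0.0317 m or y of lump5_mid in the frame of tray between -0.0317 and 0.0317 m or y of lump6_mid in the frame of tray between -0.0317 and 0.0317 m or y of lump7_mid in the frame of tray between -0.0317 and 0.0317 m or y of lump8_mid in the frame of tray between -0.0317 and 0.0317 m) and (y of lump0_mid in the frame of tray between -0.0317 and 0.0317 m or y of lump1_mid in the frame of tray between -0.0317 and 0.0317 m or y of lump3_mid in the frame of tray between -0.0317 and 0.0317 m or y of lump4_mid in the frame of tray between -0.0317 and 0.0317 m or y of lump5_mid in the frame of tray between -0.0317 and 0.0317 m or y of lump6_mid in the frame of tray between -0.0317 and 0.0317 m or y of lump7_mid in the frame of tray between -0.0317 and 0.0317 m or y of lump8_mid in the frame of tray between -0.0317 and 0.0317 m) and (y of lump0_mid in the frame of tray between -0.0317 and 0.0317 m or y of lump1_mid in the frame of tray between -0.0317 and 0.0317 m or y of lump2_mid in the frame of tray between -0.0317 and 0.0317 m or y of lump4_mid in the frame of tray between -0.0317 and 0.0317 m or y of lump5_mid in the frame of tray between -0.0317 and 0.0317 m or y of lump6_mid in the frame of tray between -0.0317 and 0.0317 m or y of lump7_mid in the frame of tray between -0.0317 and 0.0317 m or y of lump8_mid in the frame of tray between -0.0317 and 0.0317 m) and (y of lump0_mid in the frame of tray between -0.0317 and 0.0317 m or y of lump1_mid in the frame of tray between -0.0317 and 0.0317 m or y of lump2_mid in the frame of tray between -0.0317 and 0.0317 m or y of lump3_mid in the frame of tray between -0.0317 and 0.0317 m or y of lump5_mid in the frame of tray between -0.0317 and 0.0317 m or y of lump6_mid in the frame of tray between -0.0317 and 0.0317 m or y of lump7_mid in the frame of tray between -0.0317 and 0.0317 m or y of lump8_mid in the frame of tray between -0.0317 and 0.0317 m) and (y of lump0_mid in the frame of tray between -0.0317 and 0.0317 m or y of lump1_mid in the frame of tray between -0.0317 and 0.0317 m or y of lump2_mid in the frame of tray between -0.0317 and 0.0317 m or y of lump3_mid in the frame of tray between -0.0317 and 0.0317 m or y of lump4_mid in the frame of tray between -0.0317 and 0.0317 m or y of lump6_mid in the frame of tray between -0.0317 and 0.0317 m or y of lump7_mid in the frame of tray between -0.0317 and 0.0317 m or y of lump8_mid in the frame of tray between -0.0317 and 0.0317 m) and (y of lump0_mid in the frame of tray between -0.0317 and 0.0317 m or y of lump1_mid in the frame of tray between -0.0317 and 0.0317 m or y of lump2_mid in the frame of tray between -0.0317 and 0.0317 m or y of lump3_mid in the frame of tray between -0.0317 and 0.0317 m or y of lump4_mid in the frame of tray between -0.0317 and 0.0317 m or y of lump5_mid in the frame of tray between -0.0317 and 0.0317 m or y of lump7_mid in the frame of tray between -0.0317 and 0.0317 m or y of lump8_mid in the frame of tray between -0.0317 and 0.0317 m) and (y of lump0_mid in the frame of tray between -0.0317 and 0.0317 m or y of lump1_mid in the frame of tray between -0.0317 and 0.0317 m or y of lump2_mid in the frame of tray between -0.0317 and 0.0317 m or y of lump3_mid in the frame of tray between -0.0317 and 0.0317 m or y of lump4_mid in the frame of tray between -0.0317 and 0.0317 m or y of lump5_mid in the frame of tray between -0.0317 and 0.0317 m or y of lump6_mid in the frame of tray between -0.0317 and 0.0317 m or y of lump8_mid in the frame of tray between -0.0317 and 0.0317 m) and (y of lump0_mid in the frame of tray between -0.0317 and 0.0317 m or y of lump1_mid in the frame of tray between -0.0317 and 0.0317 m or y of lump2_mid in the frame of tray between -0.0317 and 0.0317 m or y of lump3_mid in the frame of tray between -0.0317 and 0.0317 m or y of lump4_mid in the frame of tray between -0.0317 and 0.0317 m or y of lump5_mid in the frame of tray between -0.0317 and 0.0317 m or y of lump6_mid in the frame of tray between -0.0317 and 0.0317 m or y of lump7_mid in the frame of tray between -0.0317 and 0.0317 m) and y of any of lump1_mid, lump2_mid, lump3_mid, lump4_mid, lump5_mid, lump6_mid, lump7_mid, lump8_mid in the frame of tray above 0.0317 m and y of any of lump0_mid, lump2_mid, lump3_mid, lump4_mid, lump5_mid, lump6_mid, lump7_mid, lump8_mid in the frame of tray above 0.0317 m and y of any of lump0_mid, lump1_mid, lump3_mid, lump4_mid, lump5_mid, lump6_mid, lump7_mid, lump8_mid in the frame of tray above 0.0317 m and y of any of lump0_mid, lump1_mid, lump2_mid, lump4_mid, lump5_mid, lump6_mid, lump7_mid, lump8_mid in the frame of tray above 0.0317 m and y of any of lump0_mid, lump1_mid, lump2_mid, lump3_mid, lump5_mid, lump6_mid, lump7_mid, lump8_mid in the frame of tray above 0.0317 m and y of any of lump0_mid, lump1_mid, lump2_mid, lump3_mid, lump4_mid, lump6_mid, lump7_mid, lump8_mid in the frame of tray above 0.0317 m and y of any of lump0_mid, lump1_mid, lump2_mid, lump3_mid, lump4_mid, lump5_mid, lump7_mid, lump8_mid in the frame of tray above 0.0317 m and y of any of lump0_mid, lump1_mid, lump2_mid, lump3_mid, lump4_mid, lump5_mid, lump6_mid, lump8_mid in the frame of tray above 0.0317 m and y of any of lump0_mid, lump1_mid, lump2_mid, lump3_mid, lump4_mid, lump5_mid, lump6_mid, lump7_mid in the frame of tray above 0.0317 m and x of shaker_mid in the frame of mat_top between -0.045 and 0.045 m and y of shaker_mid in the frame of mat_top between -0.1 and 0.1 m and z of shaker_mid in the frame of mat_top between 0.024 and 0.038 m and angle between shaker_mid's own z axis and vertical below 0.1 rad and linear speed of each of shaker, new_a, new_b below 0.02 m/s); the robot touches nothing.
It fails at once if the detergent is pushed more than 40 mm or tipped over (distance of detergent from where it was at the start of the episode above 0.04 m or angle between detergent's own z axis and vertical above 0.5 rad).
It fails at once if the soap is pushed more than 40 mm or tipped over (distance of soap from where it was at the start of the episode above 0.04 m or angle between soap's own z axis and vertical above 0.5 rad).
It fails at once if the brush is pushed more than 40 mm or tipped over (distance of brush from where it was at the start of the episode above 0.04 m or angle between brush's own z axis and vertical above 0.5 rad).
Of old0, old1 only 1 to 2 are there at a start; the rules pass over those that are not, and their reading is None.
Of lump5, lump6, lump7, lump8 only 2 to 4 are there at a start; the rules pass over those that are not, and their reading is None.
At some moment in a run one of new_a, new_b may be knocked a few centimetres aside while the robot is not near it.
It also fails if it takes over 208 s, if anything falls off the work surface, if the arm or the gripper's body presses on something with over 40 N, if the wrist force passes 120 N, or if a joint passes its speed limit or range.

## Working session

There is one attempt and no reset: what is moved stays moved. The work goes in short steps, Python scripts to look and compute and a tool call to move; the robot and the scene stay as the last step left them, time stands still between calls to the robot, and variables do not carry over. Pictures are saved under pics/ and viewed, at most 14 in all, crops included, and the job is handed in when it is done.

Besides the shell and the picture viewer there is one more tool, called after "Request:" as name([rows], argument=value, ...), one row to a line, values as JSON. jog_arm: Moves the arm, as the interface text tells. Its arguments: {"type":"object","properties":{"series":{"type":"array"},"force":{"type":"number"}},"required":["series"]}

```bash
ls; mkdir -p pics; cat > h.py <<'E'
import numpy as np, cv2
from cell import state, optics, workorder
from scipy.spatial.transform import Rotation as Ro
def rot(q): return Ro.from_quat([q[1],q[2],q[3],q[0]]).as_matrix()
def shot(name,save=None):
    s=state(); p=optics.camera(name)
    if name=='wrist':
        T=np.eye(4);T[:3,:3]=rot(s['eef_rot']);T[:3,3]=s['position']
        W=T@np.array(p['tool_from_camera'])
    else:
        W=np.eye(4);W[:3,:3]=np.array(p['R']).T;W[:3,3]=-np.array(p['R']).T@np.array(p['t'])
    if save: cv2.imwrite('pics/'+save,p['image'][:,:,::-1])
    return p,W
def cloud(p,W):
    z=p['range_z'];K=np.array(p['K']);v,u=np.mgrid[:z.shape[0],:z.shape[1]]
    P=np.stack([(u-K[0,2])/K[0,0]*z,(v-K[1,2])/K[1,1]*z,z],-1)@W[:3,:3].T+W[:3,3]
    P[z<=0]=np.nan
    return P
def find(p,W,q,n=3,mn=0.2):
    r=[]
    for d in optics.boxes_of(p,q)[:n]:
        if d['conf']>=mn:
            r.append((round(d['conf'],2),np.round(W[:3,:3]@np.array(d['centre'])+W[:3,3],4).tolist()))
    return r
E
python3 - <<'E'
from h import *
s=state();print(s['position'],s['eef_rot'],s['opening'],s['clock'])
for c in ['scene','top']:
    p,W=shot(c,c+'0.png');print(c,W[:3,3].round(3))
    np.save(c+'0.npy',cloud(p,W))
    for q in ['clamp','clamp_handle','cradle0','tray','old0_mid','old1_mid','new_a_mid','drip_tray_floor','mat_top','shaker_mid','lump0_mid','detergent','soap','brush']:
        print(q,find(p,W,q,9 if 'lump' in q else 3))
E
```

```text
pics
[0.11539692 0.51190129 0.2417113 ] [-2.24707714e-04  1.10668017e-01  9.93857202e-01 -6.34425105e-04] 0.08552587916959668 0.0
scene [1.296 0.664 0.762]
clamp [(0.65, [0.5936, -0.0924, 0.1406])]
clamp_handle [(0.56, [0.5914, -0.0921, 0.1394])]
cradle0 [(0.82, [0.6028, -0.0028, 0.0295]), (0.58, [0.4117, -0.1321, 0.0312])]
tray [(0.9, [0.6005, 0.0014, 0.0321])]
old0_mid [(0.3, [0.4866, 0.3137, 0.0559])]
old1_mid [(0.61, [0.5831, -0.0389, 0.0748])]
new_a_mid [(0.96, [0.4866, 0.3133, 0.0523])]
drip_tray_floor [(0.91, [0.4499, -0.3803, 0.0078]), (0.67, [0.6004, -0.001, 0.0269])]
mat_top [(0.56, [0.4328, 0.0837, 0.0055]), (0.46, [0.5939, -0.087, 0.1422])]
shaker_mid [(0.81, [0.4301, 0.0434, 0.0503])]
lump0_mid []
detergent [(0.92, [0.7043, -0.3736, 0.0982])]
soap [(0.68, [0.6823, 0.3825, 0.0304]), (0.58, [0.5973, -0.0011, 0.0279])]
brush [(0.84, [0.4128, -0.1338, 0.0319])]
top [0.331 0.007 1.107]
clamp [(0.71, [0.5771, -0.1078, 0.1436]), (0.58, [0.4149, 0.1067, 0.0584])]
clamp_handle [(0.85, [0.5752, -0.1033, 0.1441])]
cradle0 [(0.88, [0.5768, -0.0023, 0.018])]
tray [(0.62, [0.5734, -0.0001, 0.0185])]
old0_mid []
old1_mid [(0.9, [0.5452, -0.0656, 0.0849]), (0.36, [0.575, 0.0031, 0.0215])]
new_a_mid [(0.85, [0.4547, 0.2985, 0.0571]), (0.65, [0.6759, -0.38, 0.1313]), (0.62, [0.4123, 0.1114, 0.0565])]
drip_tray_floor [(0.73, [0.4465, -0.3592, 0.0029])]
mat_top [(0.59, [0.4119, 0.054, 0.0021])]
shaker_mid [(0.74, [0.4083, 0.0203, 0.0205]), (0.22, [0.4555, 0.2993, 0.0545])]
lump0_mid []
detergent [(0.59, [0.6782, -0.3773, 0.1282])]
soap [(0.79, [0.6658, 0.3679, 0.0338]), (0.38, [0.3983, -0.1459, 0.035])]
brush [(0.85, [0.3972, -0.1461, 0.037]), (0.26, [0.5747, -0.0016, 0.0188])]
```

View pics/top0.png

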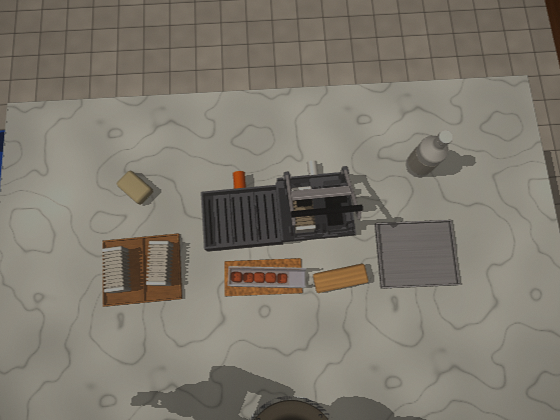

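View pics/scene0.png

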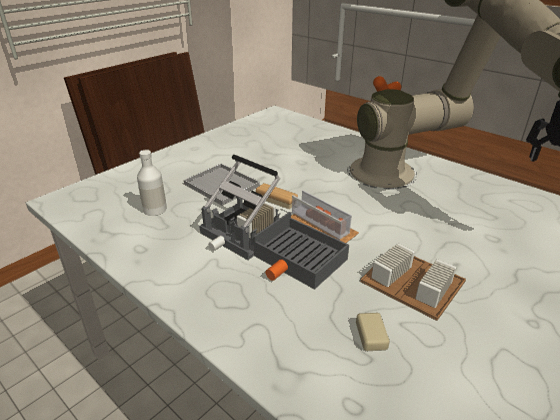

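The top picture shows the carton with two white cassettes on the left (142,270), the media tray (243,217) and the clamp partly raised over the cradles (320,207), with its handle near (325,210). One spent cassette sits in the left cradle at (303,212). The shaker is on its mat at (265,278) and the drip tray is on the right at (418,253). Next I fit these precisely.

```bash
cat >> h.py <<'E'
def rect(P,box,z0,z1):
    m=(P[...,0]>box[0])&(P[...,0]<box[1])&(P[...,1]>box[2])&(P[...,1]<box[3])&(P[...,2]>z0)&(P[...,2]<z1)
    Q=P[m]
    if len(Q)<5: return None
    r=cv2.minAreaRect((Q[:,:2]*1000).astype(np.float32))
    return len(Q),np.round(r[0],1).tolist(),np.round(r[1],1).tolist(),round(r[2],1),round(float(np.median(Q[:,2])),4)
E
python3 - <<'E'
from h import *
for c in ['top','scene']:
    P=np.load(c+'0.npy');print(c)
    Q=P[(P[...,0]>.25)&(P[...,0]<.35)&(abs(P[...,1])<.1)&(abs(P[...,2])<.02)]
    print('table',Q[:,2].mean() if len(Q) else None)
    m=(P[...,0]>.66)&(P[...,0]<.8)&(abs(P[...,1]-.2)<.15)&(abs(P[...,2])<.02);print('table far',P[m][:,2].mean())
    for n,b,z0,z1 in [('casA',(.35,.55,.2,.30),.045,.07),('casB',(.35,.55,.30,.41),.045,.07),('carton',(.35,.56,.18,.42),.009,.07),
      ('drip',(.33,.56,-.5,-.22),.013,.03),('traywalls',(.45,.68,-.02,.15),.04,.058),('partition',(.45,.7,-.06,.02),.061,.073),
      ('shaker',(.36,.46,-.07,.13),.045,.075),('shaker_low',(.36,.46,-.07,.13),.012,.075),('mat',(.34,.46,-.07,.13),.0035,.009),('brush',(.34,.46,-.25,-.08),.02,.05),
      ('old1',(.45,.65,-.10,-.02),.07,.092),('handle',(.45,.65,-.25,0.05),.13,.16),('filter all',(.45,.68,-.25,.17),.04,.075)]:
        print(n,rect(P,b,z0,z1))
E
```

```text
top
table -0.00011832520650157353
table far -0.0006700821251137717
casA (361, [458.1, 288.6], [23.3, 107.5], 89.1, 0.0558)
casB (890, [455.0, 355.1], [116.9, 110.1], 0.2, 0.0555)
carton (2390, [461.2, 300.2], [187.9, 244.2], 2.1, 0.0519)
drip (505, [447.7, -354.7], [201.8, 170.2], 89.0, 0.0175)
traywalls (357, [585.4, 73.3], [188.7, 156.7], 2.2, 0.0488)
partition (195, [570.8, -31.6], [150.4, 59.5], 2.2, 0.0663)
shaker (713, [407.4, 35.2], [189.1, 47.8], 85.4, 0.0625)
shaker_low (1260, [407.3, 35.1], [190.8, 51.9], 83.4, 0.0508)
mat (975, [400.0, 30.4], [198.8, 118.6], 89.4, 0.0061)
brush (1059, [395.4, -149.0], [50.0, 134.9], 8.2, 0.0356)
old1 (441, [583.9, -62.0], [140.8, 61.2], 9.5, 0.0824)
handle (892, [578.8, -105.7], [53.2, 156.2], 1.1, 0.1404)
filter all (1106, [588.4, -6.6], [188.7, 359.6], 2.2, 0.056)
scene
table -0.000597238091839651
table far -3.0924206700775674e-05
casA (259, [465.1, 291.5], [24.1, 111.7], 85.3, 0.0559)
casB (713, [461.8, 355.0], [120.5, 109.9], 0.0, 0.0559)
carton (2088, [461.2, 301.1], [176.6, 244.8], 5.0, 0.0505)
drip (233, [452.8, -354.1], [213.2, 176.3], 89.0, 0.0163)
traywalls (604, [586.3, 72.3], [185.5, 157.9], 1.7, 0.0475)
partition (288, [583.8, -22.5], [170.2, 50.8], 2.9, 0.0661)
shaker (832, [411.6, 33.9], [192.9, 54.9], 85.7, 0.0578)
shaker_low (1457, [411.6, 33.9], [194.2, 54.9], 85.7, 0.0488)
mat (192, [429.6, 40.3], [62.6, 194.9], 14.8, 0.0058)
brush (379, [401.7, -148.4], [55.1, 133.6], 9.5, 0.0345)
old1 (372, [585.4, -63.1], [136.3, 59.0], 8.4, 0.0815)
handle (582, [575.1, -106.8], [70.1, 160.1], 1.8, 0.1404)
filter all (1609, [586.7, -8.9], [186.6, 359.1], 0.8, 0.0512)
```

The left cradle holds the only spent cassette, and the filter is yawed about +2°. I'm now moving the wrist camera over the filter, turning the fingers to close along x on the way.

Request:
jog_arm([
  {"translation": [0, 0, -10], "dr": [0, 0, 0.12], "gripper": 1},
  {"translation": [0, 0, -10], "dr": [0, 0, 0.12], "gripper": 1},
  {"translation": [0, 0, -10], "dr": [0, 0, 0.12], "gripper": 1},
  {"translation": [0, 0, -10], "dr": [0, 0, 0.12], "gripper": 1},
  {"translation": [0, 0, -10], "dr": [0, 0, 0.12], "gripper": 1},
  {"translation": [0, 0, -10], "dr": [0, 0, 0.12], "gripper": 1},
  {"translation": [0, 0, -10], "dr": [0, 0, 0.12], "gripper": 1},
  {"translation": [0, 0, -10], "dr": [0, 0, 0.12], "gripper": 1},
  {"translation": [0, 0, -10], "dr": [0, 0, 0.12], "gripper": 1},
  {"translation": [0, 0, -10], "dr": [0, 0, 0.12], "gripper": 1},
  {"translation": [0, 0, 0], "dr": [0, 0, 0.108], "gripper": 1},
])

```text
clock: 2.6
position: [0.1156, 0.5124, 0.3436]
eef_rot: [-0.0, 0.694, 0.72, 0.001]
force: [0.9, 0.2, -1.0]
opening: 0.0854
grip_force: 0.0
```

Request:
jog_arm([
  {"translation": [-38, 22, 0], "dr": [0, 0, 0], "gripper": 1},
  {"translation": [-38, 22, 0], "dr": [0, 0, 0], "gripper": 1},
  {"translation": [-38, 22, 0], "dr": [0, 0, 0], "gripper": 1},
  {"translation": [-38, 22, 0], "dr": [0, 0, 0], "gripper": 1},
  {"translation": [-38, 22, 0], "dr": [0, 0, 0], "gripper": 1},
  {"translation": [-38, 22, 0], "dr": [0, 0, 0], "gripper": 1},
  {"translation": [-38, 22, 0], "dr": [0, 0, 0], "gripper": 1},
  {"translation": [-38, 22, 0], "dr": [0, 0, 0], "gripper": 1},
  {"translation": [-38, 22, 0], "dr": [0, 0, 0], "gripper": 1},
  {"translation": [-38, 22, 0], "dr": [0, 0, 0], "gripper": 1},
  {"translation": [-38, 22, 0], "dr": [0, 0, 0], "gripper": 1},
  {"translation": [-38, 22, 0], "dr": [0, 0, 0], "gripper": 1},
  {"translation": [-38, 22, 0], "dr": [0, 0, 0], "gripper": 1},
  {"translation": [-38, 22, 0], "dr": [0, 0, 0], "gripper": 1},
  {"translation": [0, 0, 0], "dr": [0, 0, 0], "gripper": 1},
  {"translation": [0, 0, 0], "dr": [0, 0, 0], "gripper": 1},
])

```text
clock: 4.2
position: [0.4451, -0.0072, 0.342]
eef_rot: [-0.0, 0.693, 0.721, -0.0]
force: [-0.7, 0.3, -0.4]
opening: 0.0851
grip_force: 0.0
```

```bash
python3 - <<'E'
from h import *
p,W=shot('wrist','w1.png');print(np.array(p['tool_from_camera']).round(3),p['K'])
P=cloud(p,W);np.save('w1.npy',P)
for q in ['clamp_handle','tray','cradle0','old0_mid','shaker_mid','lump0_mid']: print(q,find(p,W,q,9))
s=state();print(s['position'],s['eef_rot'])
E
```

```text
[[-0.    -0.948 -0.319  0.081]
 [ 1.    -0.     0.001  0.001]
 [-0.001 -0.319  0.948 -0.132]
 [ 0.     0.     0.     1.   ]] [[338.95450756   0.         279.995235  ]
 [  0.         338.95450756 210.85121966]
 [  0.           0.           1.        ]]
clamp_handle [(0.91, [0.5559, -0.0668, 0.1566])]
tray [(0.75, [0.5756, 0.0301, 0.0173])]
cradle0 [(0.62, [0.5734, 0.0349, 0.0246])]
old0_mid []
shaker_mid []
lump0_mid []
[ 0.44481923 -0.00616795  0.34253926] [2.33177137e-04 6.92069998e-01 7.21830345e-01 1.29565694e-04]
```

View pics/w1.png

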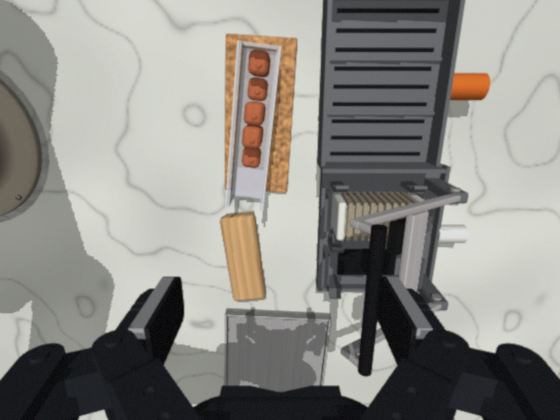

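```bash
python3 - <<'E'
from h import *
P=np.load('w1.npy')
def pr(n,b,z0,z1):
    m=(P[...,0]>b[0])&(P[...,0]<b[1])&(P[...,1]>b[2])&(P[...,1]<b[3])&(P[...,2]>z0)&(P[...,2]<z1);Q=P[m]
    if len(Q)<10: print(n,'few');return Q
    c=Q.mean(0);u,s,v=np.linalg.svd(Q-c,full_matrices=False);print(n,len(Q),c.round(4),v[0].round(4),Q.min(0).round(4),Q.max(0).round(4));return Q
Q=P[(P[...,0]>.25)&(P[...,0]<.33)&(abs(P[...,1])<.15)&(abs(P[...,2])<.02)];print('table',Q[:,2].mean())
pr('front wall',(.49,.53,-.0,.15),.045,.054)
pr('back wall',(.63,.67,-.0,.15),.045,.054)
pr('left',(.52,.63,.13,.2),.045,.054)
pr('part',(.51,.64,-.05,.0),.063,.073)
pr('guides',(.48,.68,-.2,-.03),.058,.069)
H=pr('handle',(.5,.62,-.22,-.02),.125,.19)
pr('old',(.48,.62,-.1,-.03),.08,.092)
for y in np.arange(-.19,-.02,.02):
    h=H[abs(H[:,1]-y)<.01]
    if len(h): print(round(y,3),h[:,0].min().round(4),h[:,0].max().round(4),h[:,2].max().round(4),len(h))
# wall profile along y at several x, z between
for z0,z1 in((.045,.054),(.062,.073)):
  m=(P[...,0]>.48)&(P[...,0]<.68)&(P[...,1]>-.2)&(P[...,1]<.2)&(P[...,2]>z0)&(P[...,2]<z1)
  Q=P[m];im=np.zeros((210,410,3),np.uint8)
  for x,y,z in Q: im[int((.68-x)*1000),int((.2-y)*1000)]=255
  cv2.imwrite(f'pics/m{z0}.png',im)
E
```

```text
table 0.00019216021183310076
front wall 630 [0.4955 0.0795 0.05  ] [ 3.630e-02 -9.993e-01 -3.000e-04] [4.908e-01 1.000e-04 4.500e-02] [0.5009 0.15   0.0523]
back wall 831 [0.6401 0.0793 0.0496] [ 3.570e-02 -9.994e-01  1.000e-04] [6.352e-01 1.000e-04 4.500e-02] [0.6462 0.15   0.0531]
left few
part 833 [ 0.5736 -0.0169  0.0676] [ 0.9971  0.0761 -0.0027] [ 0.51   -0.0493  0.063 ] [ 6.40e-01 -3.00e-04  7.29e-02]
guides 1202 [ 0.5637 -0.0996  0.063 ] [ 0.933  -0.3598  0.0041] [ 0.5038 -0.1899  0.058 ] [ 0.6705 -0.03    0.069 ]
handle 3312 [ 0.5718 -0.0744  0.1485] [-0.1553 -0.9798  0.1257] [ 0.5119 -0.1873  0.125 ] [ 0.6077 -0.0276  0.19  ]
old 1004 [ 0.5433 -0.0621  0.0833] [ 0.9046  0.4261 -0.0098] [ 0.517  -0.0923  0.08  ] [ 0.6109 -0.04    0.0865]
-0.19 0.5172 0.5722 0.1896 108
-0.17 0.518 0.5705 0.19 282
-0.13 0.5906 0.6077 0.1436 40
-0.11 0.5807 0.6072 0.147 290
-0.09 0.5656 0.6068 0.1473 369
-0.07 0.5645 0.6054 0.1477 635
-0.05 0.564 0.6042 0.1474 620
-0.03 0.5119 0.6066 0.19 968
```

View pics/m0.062.png

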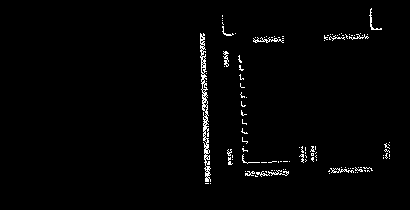

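```bash
python3 - <<'E'
from h import *
P=np.load('w1.npy');im=cv2.imread('pics/w1.png')
for r in range(220,376,12):
    row=P[r,355:395]; k=np.nanargmax(np.nan_to_num(row[:,2])); print(r,355+k,row[k].round(4))
m=(P[...,2]>.15)&(P[...,2]<.25)&(P[...,0]>.46)&(P[...,0]<.62)&(P[...,1]>-.22)&(P[...,1]<0)&(im.max(2)<45)
Q=P[m];print(len(Q),Q.mean(0),np.percentile(Q,[1,50,99],axis=0).round(4))
T=np.load('top0.npy');m=(T[...,2]>.15)&(T[...,2]<.25)&(T[...,0]>.46)&(T[...,0]<.66)&(T[...,1]>-.22)&(T[...,1]<0.02);Q=T[m];print(len(Q),np.percentile(Q,[1,50,99],axis=0).round(4) if len(Q) else '')
T=np.load('scene0.npy');m=(T[...,2]>.15)&(T[...,2]<.25)&(T[...,0]>.46)&(T[...,0]<.66)&(T[...,1]>-.22)&(T[...,1]<0.02);Q=T[m];print(len(Q),np.percentile(Q,[1,50,99],axis=0).round(4) if len(Q) else '')
E
```

```text
220 362 [ 0.5225 -0.0305  0.18  ]
232 381 [ 0.5331 -0.0317  0.2055]
244 378 [ 0.5318 -0.0426  0.2061]
256 378 [ 0.5336 -0.0545  0.2051]
268 376 [ 0.5334 -0.0664  0.205 ]
280 384 [0.4876 0.0054 0.3526]
292 391 [0.4875 0.0056 0.3619]
304 394 [0.4879 0.0028 0.3655]
316 394 [ 0.4881 -0.0015  0.3669]
328 392 [ 0.4879 -0.0065  0.3673]
340 394 [ 0.4885 -0.0102  0.3695]
352 394 [ 0.4887 -0.0144  0.3709]
364 368 [ 0.539  -0.1717  0.2056]
2024 [ 0.53354379 -0.09789519  0.20331548] [[ 0.5265 -0.1836  0.197 ]
 [ 0.5334 -0.0928  0.2038]
 [ 0.5421 -0.0294  0.2059]]
577 [[ 0.5129 -0.1848  0.1514]
 [ 0.532  -0.1089  0.2022]
 [ 0.567  -0.0295  0.2067]]
419 [[ 0.5211 -0.1857  0.1502]
 [ 0.541  -0.0946  0.1959]
 [ 0.5722 -0.029   0.206 ]]
```

The handle bar centre is at about (0.535, -0.108, 0.1985). With the hinge at x≈0.657 and z=0.082, the clamp stands at about 0.59 rad. I'm going in to grasp it.

Request:
jog_arm([
  {"translation": [-35, 29, 0], "dr": [0, 0, 0], "gripper": 0.6},
  {"translation": [-35, 29, 0], "dr": [0, 0, 0], "gripper": 0.6},
  {"translation": [-35, 28, 0], "dr": [0, 0, 0], "gripper": 0.6},
  {"translation": [0, 0, 30], "dr": [0, 0, 0], "gripper": 0.6},
  {"translation": [0, 0, 30], "dr": [0, 0, 0], "gripper": 0.6},
  {"translation": [0, 0, 30], "dr": [0, 0, 0], "gripper": 0.6},
  {"translation": [0, 0, 20], "dr": [0, 0, 0], "gripper": 0.6},
  {"translation": [0, 0, 20], "dr": [0, 0, 0], "gripper": 0.6},
  {"translation": [0, 0, 12], "dr": [0, 0, 0], "gripper": 0.6},
  {"translation": [0, 0, 10], "dr": [0, 0, 0], "gripper": 0.6},
  {"translation": [0, 0, 0], "dr": [0, 0, 0], "gripper": 0.6},
  {"translation": [0, 0, 0], "dr": [0, 0, 0], "gripper": 0.6},
  {"translation": [0, 0, 0], "dr": [0, 0, 0], "gripper": 0},
  {"translation": [0, 0, 0], "dr": [0, 0, 0], "gripper": 0},
  {"translation": [0, 0, 0], "dr": [0, 0, 0], "gripper": 0},
  {"translation": [0, 0, 0], "dr": [0, 0, 0], "gripper": 0},
  {"translation": [0, 0, 0], "dr": [0, 0, 0], "gripper": 0},
], force=50)

```text
clock: 6.25
position: [0.5351, -0.1083, 0.1909]
eef_rot: [0.0, 0.692, 0.721, -0.0]
force: [-4.5, 1.1, 5.6]
opening: 0.012
grip_force: 48.7
```

```bash
python3 - <<'E'
from h import *
a0=np.arcsin((.1985-.082)/.168); 
aa=np.linspace(a0,1.71,13)
x=-168*np.cos(aa);z=168*np.sin(aa)
for i in range(12): print(round(x[i+1]-x[i],1),round(-(z[i+1]-z[i]),1))
E
```

```text
9.5 -9.1
10.2 -8.4
10.8 -7.5
11.4 -6.7
11.9 -5.8
12.3 -4.8
12.6 -3.8
12.9 -2.8
13.1 -1.8
13.2 -0.8
13.2 0.3
13.1 1.3
```

The bar is gripped, so I'm leading it up its arc.

Request:
jog_arm([
  {"translation": [0, 9.5, -9.1], "dr": [0, 0, 0], "gripper": 0},
  {"translation": [0, 10.2, -8.4], "dr": [0, 0, 0], "gripper": 0},
  {"translation": [0, 10.8, -7.5], "dr": [0, 0, 0], "gripper": 0},
  {"translation": [0, 11.4, -6.7], "dr": [0, 0, 0], "gripper": 0},
  {"translation": [0, 11.9, -5.8], "dr": [0, 0, 0], "gripper": 0},
  {"translation": [0, 12.3, -4.8], "dr": [0, 0, 0], "gripper": 0},
  {"translation": [0, 12.6, -3.8], "dr": [0, 0, 0], "gripper": 0},
  {"translation": [0, 12.9, -2.8], "dr": [0, 0, 0], "gripper": 0},
  {"translation": [0, 13.1, -1.8], "dr": [0, 0, 0], "gripper": 0},
  {"translation": [0, 13.2, -0.8], "dr": [0, 0, 0], "gripper": 0},
  {"translation": [0, 13.2, 0.3], "dr": [0, 0, 0], "gripper": 0},
  {"translation": [0, 13.1, 1.3], "dr": [0, 0, 0], "gripper": 0},
  {"translation": [0, 0, 0], "dr": [0, 0, 0], "gripper": 0},
  {"translation": [0, 0, 0], "dr": [0, 0, 0], "gripper": 0},
])

```text
clock: 7.65
position: [0.6805, -0.1028, 0.2413]
eef_rot: [0.002, 0.693, 0.721, 0.001]
force: [4.5, -2.0, 5.0]
opening: 0.0119
grip_force: 52.9
```

Request:
jog_arm([
  {"translation": [0, 0, 0], "dr": [0, 0, 0], "gripper": 0.6},
  {"translation": [0, 0, 0], "dr": [0, 0, 0], "gripper": 0.6},
  {"translation": [0, 0, -40], "dr": [0, 0, 0], "gripper": 0.6},
  {"translation": [0, 0, -40], "dr": [0, 0, 0], "gripper": 1},
  {"translation": [0, -40, 0], "dr": [0, 0, 0], "gripper": 1},
  {"translation": [0, -40, 0], "dr": [0, 0, 0], "gripper": 1},
  {"translation": [0, -40, 0], "dr": [0, 0, 0], "gripper": 1},
])

```text
clock: 8.35
position: [0.5579, -0.107, 0.3196]
eef_rot: [-0.0, 0.692, 0.722, -0.0]
force: [0.5, -0.5, 0.6]
opening: 0.0857
grip_force: 0.0
```

Request:
jog_arm([
  {"translation": [0, 0, 0], "dr": [0, 0, -0.12], "gripper": 1},
  {"translation": [0, 0, 0], "dr": [0, 0, -0.12], "gripper": 1},
  {"translation": [0, 0, 0], "dr": [0, 0, -0.12], "gripper": 1},
  {"translation": [0, 0, 0], "dr": [0, 0, -0.12], "gripper": 1},
  {"translation": [0, 0, 0], "dr": [0, 0, -0.12], "gripper": 1},
  {"translation": [0, 0, 0], "dr": [0, 0, -0.12], "gripper": 1},
  {"translation": [0, 0, 0], "dr": [0, 0, -0.12], "gripper": 1},
  {"translation": [0, 0, 0], "dr": [0, 0, -0.12], "gripper": 1},
  {"translation": [0, 0, 0], "dr": [0, 0, -0.12], "gripper": 1},
  {"translation": [0, 0, 0], "dr": [0, 0, -0.12], "gripper": 1},
  {"translation": [0, 0, 0], "dr": [0, 0, -0.12], "gripper": 1},
  {"translation": [0, 0, 0], "dr": [0, 0, -0.12], "gripper": 1},
  {"translation": [0, 0, 0], "dr": [0, 0, -0.12], "gripper": 1},
  {"translation": [0, 0, 0], "dr": [0, 0, 0], "gripper": 1},
  {"translation": [0, 0, 0], "dr": [0, 0, 0], "gripper": 1},
])

```text
clock: 9.85
position: [0.5594, -0.1071, 0.32]
eef_rot: [-0.0, -0.014, 1.0, 0.0]
force: [-1.1, -0.1, 0.4]
opening: 0.085
grip_force: 0.0
```

```bash
python3 - <<'E'
from h import *
p,W=shot('wrist','w2.png');P=cloud(p,W);np.save('w2.npy',P)
for q in ['clamp_handle','cradle0','old0_mid','old1_mid']: print(q,find(p,W,q,9))
s=state();print(s['position'],s['eef_rot'],s['q'])
for z0,z1,n in((.06,.072,'g'),(.077,.09,'old'),):
  m=(P[...,0]>.48)&(P[...,0]<.68)&(P[...,1]>-.22)&(P[...,1]<.2)&(P[...,2]>z0)&(P[...,2]<z1)
  Q=P[m];im=np.zeros((420,840),np.uint8)
  for x,y,z in Q: im[int((.69-x)*2000),int((.2-y)*2000)]=255
  cv2.imwrite(f'pics/w2{n}.png',im)
print(rect(P,(.5,.65,-.095,-.04),.077,.09))
m=(P[...,0]>.6)&(P[...,1]>-.2)&(P[...,1]<0)&(P[...,2]>.235)&(P[...,2]<.27);print('bar',np.percentile(P[m],[5,50,95],axis=0) if m.any() else 0)
E
```

```text
clamp_handle [(0.58, [0.6643, -0.1068, 0.2031]), (0.47, [0.4104, 0.0538, 0.0493])]
cradle0 [(0.82, [0.6065, -0.0316, 0.0312])]
old0_mid []
old1_mid [(0.59, [0.5713, -0.0696, 0.0834])]
[ 0.55944881 -0.10716329  0.32018409] [-2.16901886e-05 -1.45676167e-02  9.99893886e-01  1.92921157e-05] [-3.94883954e-01  3.75083397e-01  1.21132880e+00  1.81269967e-05
  1.55523562e+00 -1.99481683e+00]
(3985, [584.2, -66.5], [132.5, 49.8], 2.1, 0.0832)
bar [[ 0.65125327 -0.17849177  0.24397051]
 [ 0.67533721 -0.10374585  0.25246799]
 [ 0.6823803  -0.03049568  0.25569549]]
```

View pics/w2.png

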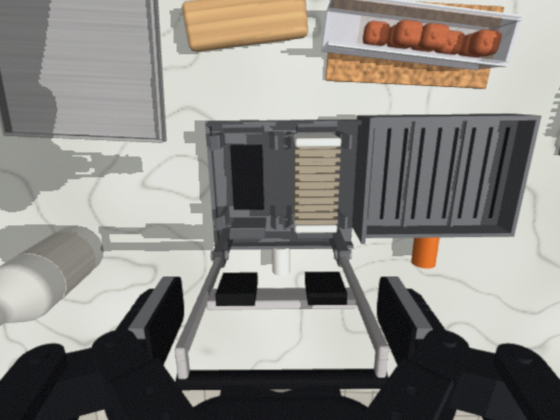

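View pics/w2g.png

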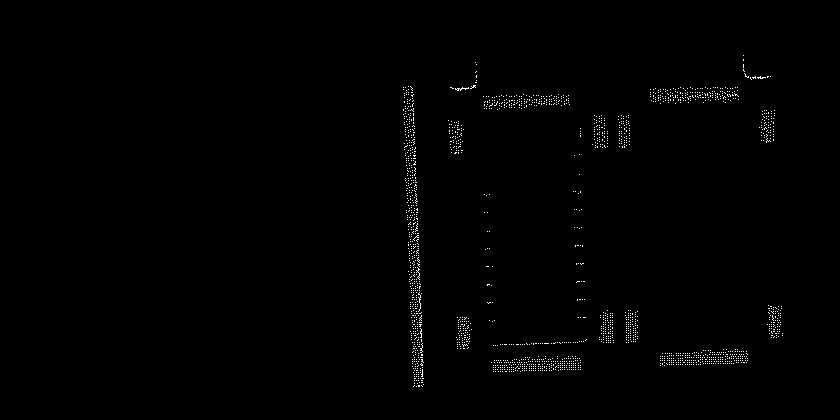

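The clamp is upright and the fit is: cradle1 (0.574, -0.066), cradle0 (0.577, -0.1497), filter yaw 0.036, media tray (0.5685, 0.091). Next I take the spent cassette from the left cradle.

Request:
jog_arm([
  {"translation": [-8, 20.5, 0], "dr": [0, 0, -0.007], "gripper": 0.76},
  {"translation": [-8, 20, 0], "dr": [0, 0, 0], "gripper": 0.76},
  {"translation": [0, 0, 35], "dr": [0, 0, 0], "gripper": 0.76},
  {"translation": [0, 0, 35], "dr": [0, 0, 0], "gripper": 0.76},
  {"translation": [0, 0, 35], "dr": [0, 0, 0], "gripper": 0.76},
  {"translation": [0, 0, 35], "dr": [0, 0, 0], "gripper": 0.76},
  {"translation": [0, 0, 35], "dr": [0, 0, 0], "gripper": 0.76},
  {"translation": [0, 0, 25], "dr": [0, 0, 0], "gripper": 0.76},
  {"translation": [0, 0, 0], "dr": [0, 0, 0], "gripper": 0.76},
])

```text
clock: 11.0
position: [0.5725, -0.0657, 0.1171]
eef_rot: [-0.003, -0.018, 1.0, 0.001]
force: [-0.1, -0.2, 0.3]
opening: 0.0648
grip_force: 0.0
```

Request:
jog_arm([
  {"translation": [0, 0, 20], "dr": [0, 0, 0], "gripper": 0.76},
  {"translation": [0, 0, 15], "dr": [0, 0, 0], "gripper": 0.76},
  {"translation": [0, 0, 12], "dr": [0, 0, 0], "gripper": 0.76},
  {"translation": [0, 0, 10], "dr": [0, 0, 0], "gripper": 0.76},
  {"translation": [0, 0, 5], "dr": [0, 0, 0], "gripper": 0.76},
  {"translation": [0, 0, 0], "dr": [0, 0, 0], "gripper": 0.76},
  {"translation": [0, 0, 0], "dr": [0, 0, 0], "gripper": 0},
  {"translation": [0, 0, 0], "dr": [0, 0, 0], "gripper": 0},
  {"translation": [0, 0, 0], "dr": [0, 0, 0], "gripper": 0},
  {"translation": [0, 0, 0], "dr": [0, 0, 0], "gripper": 0},
], force=30)

```text
clock: 12.0
position: [0.5744, -0.0663, 0.0586]
eef_rot: [0.0, -0.019, 1.0, -0.0]
force: [0.6, -0.7, 0.6]
opening: 0.0496
grip_force: 37.6
```

Request:
jog_arm([
  {"translation": [0, 0, -20], "dr": [0, 0, 0], "gripper": 0},
  {"translation": [0, 0, -30], "dr": [0, 0, 0], "gripper": 0},
  {"translation": [0, 0, -35], "dr": [0, 0, 0], "gripper": 0},
  {"translation": [0, 0, -35], "dr": [0, 0, 0], "gripper": 0},
  {"translation": [17.2, -35.4, 0], "dr": [0, 0, 0], "gripper": 0},
  {"translation": [17.2, -35.4, 0], "dr": [0, 0, 0], "gripper": 0},
  {"translation": [17.2, -35.4, 0], "dr": [0, 0, 0], "gripper": 0},
  {"translation": [17.2, -35.4, 0], "dr": [0, 0, 0], "gripper": 0},
  {"translation": [17.2, -35.4, 0], "dr": [0, 0, 0], "gripper": 0},
  {"translation": [17.2, -35.4, 0], "dr": [0, 0, 0], "gripper": 0},
  {"translation": [17.2, -35.4, 0], "dr": [0, 0, 0], "gripper": 0},
  {"translation": [17.2, -35.4, 0], "dr": [0, 0, 0], "gripper": 0},
  {"translation": [0, 0, 35], "dr": [0, 0, 0], "gripper": 0},
  {"translation": [0, 0, 35], "dr": [0, 0, 0], "gripper": 0},
  {"translation": [0, 0, 30], "dr": [0, 0, 0], "gripper": 0},
  {"translation": [0, 0, 20], "dr": [0, 0, 0], "gripper": 0},
  {"translation": [0, 0, 0], "dr": [0, 0, 0], "gripper": 0},
])

```text
clock: 13.7
position: [0.4459, -0.353, 0.0555]
eef_rot: [-0.002, -0.019, 1.0, 0.002]
force: [-0.9, -0.4, -0.6]
opening: 0.0494
grip_force: 37.4
```

Request:
jog_arm([
  {"translation": [0, 0, 12], "dr": [0, 0, 0], "gripper": 0},
  {"translation": [0, 0, 8], "dr": [0, 0, 0], "gripper": 0},
  {"translation": [0, 0, 2], "dr": [0, 0, 0], "gripper": 0},
  {"translation": [0, 0, 0], "dr": [0, 0, 0], "gripper": 0},
  {"translation": [0, 0, 0], "dr": [0, 0, 0], "gripper": 0},
  {"translation": [0, 0, 0], "dr": [0, 0, 0], "gripper": 0.76},
  {"translation": [0, 0, 0], "dr": [0, 0, 0], "gripper": 0.76},
  {"translation": [0, 0, 0], "dr": [0, 0, 0], "gripper": 0.76},
  {"translation": [0, 0, -30], "dr": [0, 0, 0], "gripper": 0.76},
  {"translation": [0, 0, -40], "dr": [0, 0, 0], "gripper": 0.76},
  {"translation": [0, 0, -40], "dr": [0, 0, 0], "gripper": 0.76},
  {"translation": [0, 0, -40], "dr": [0, 0, 0], "gripper": 0.76},
  {"translation": [0, 0, -40], "dr": [0, 0, 0], "gripper": 0.76},
  {"translation": [0, 0, -40], "dr": [0, 0, 0], "gripper": 0.76},
  {"translation": [0, 0, -35], "dr": [0, 0, 0], "gripper": 0.76},
])

```text
clock: 15.2
position: [0.447, -0.3541, 0.3037]
eef_rot: [0.001, -0.019, 1.0, -0.001]
force: [-0.5, -0.3, -1.0]
opening: 0.0648
grip_force: 0.0
```

Request:
jog_arm([
  {"translation": [0, 41, 0], "dr": [0, 0, 0], "gripper": 0.76},
  {"translation": [0, 41, 0], "dr": [0, 0, 0], "gripper": 0.76},
  {"translation": [0, 41, 0], "dr": [0, 0, 0], "gripper": 0.76},
  {"translation": [0, 41, 0], "dr": [0, 0, 0], "gripper": 0.76},
  {"translation": [0, 41, 0], "dr": [0, 0, 0], "gripper": 0.76},
  {"translation": [0, 41, 0], "dr": [0, 0, 0], "gripper": 0.76},
  {"translation": [0, 41, 0], "dr": [0, 0, 0], "gripper": 0.76},
  {"translation": [0, 41, 0], "dr": [0, 0, 0], "gripper": 0.76},
  {"translation": [0, 41, 0], "dr": [0, 0, 0], "gripper": 0.76},
  {"translation": [0, 41, 0], "dr": [0, 0, 0], "gripper": 0.76},
  {"translation": [0, 41, 0], "dr": [0, 0, 0], "gripper": 0.76},
  {"translation": [0, 41, 0], "dr": [0, 0, 0], "gripper": 0.76},
  {"translation": [0, 41, 0], "dr": [0, 0, 0], "gripper": 0.76},
  {"translation": [0, 41, 0], "dr": [0, 0, 0], "gripper": 0.76},
  {"translation": [0, 41, 0], "dr": [0, 0, 0], "gripper": 0.76},
  {"translation": [0, 41, 0], "dr": [0, 0, 0], "gripper": 0.76},
  {"translation": [0, 0, 0], "dr": [0, 0, 0], "gripper": 0.76},
  {"translation": [0, 0, 0], "dr": [0, 0, 0], "gripper": 0.76},
])

```text
clock: 17.0
position: [0.4225, 0.3015, 0.301]
eef_rot: [-0.0, -0.019, 1.0, -0.0]
force: [0.0, -0.3, 0.4]
opening: 0.0648
grip_force: 0.0
```

```bash
cat > cas.py <<'E'
from h import *
import sys
# fit cassettes: seen top pixels bright & z near .058
def fit(p,W,zlo=.045,zhi=.066,box=(.3,.62,.15,.5),name='cas'):
    P=cloud(p,W)
    m=(P[...,2]>zlo)&(P[...,2]<zhi)&(P[...,0]>box[0])&(P[...,0]<box[1])&(P[...,1]>box[2])&(P[...,1]<box[3])
    m=m.astype(np.uint8);m=cv2.morphologyEx(m,cv2.MORPH_CLOSE,np.ones((9,9)))
    n,l,st,_=cv2.connectedComponentsWithStats(m)
    for i in range(1,n):
        if st[i,4]<800: continue
        Q=P[(l==i)&(P[...,2]>zlo)&(P[...,2]<zhi)]
        r=cv2.minAreaRect((Q[:,:2]*1000).astype(np.float32)); b=cv2.boxPoints(r)
        print(st[i],np.round(r[0],1),np.round(r[1],1),round(r[2],2),'z',np.percentile(Q[:,2],[5,50,95]).round(4))
if __name__=='__main__':
    p,W=shot('wrist',sys.argv[1]);print(state()['position'],state()['eef_rot'])
    print(find(p,W,'new_a_mid',4)); fit(p,W); fit(p,W,.052,.064)
E
python3 - <<'E'
from h import *
p,W=shot('top','t2.png');print(find(p,W,'old1_mid'),find(p,W,'drip_tray_floor'))
P=cloud(p,W);print(rect(P,(.36,.53,-.43,-.28),.045,.07))
E
python3 cas.py w3.png
```

```text
[(0.69, [0.4441, -0.3466, 0.0549])] [(0.83, [0.448, -0.3446, 0.0076]), (0.58, [0.6561, -0.103, 0.184])]
(859, [443.3, -353.5], [109.4, 51.4], 2.4, 0.0562)
[0.42299161 0.30026096 0.3014266 ] [ 1.57460183e-04 -1.78099529e-02  9.99841378e-01 -1.61448195e-05]
[(0.93, [0.4593, 0.3011, 0.0595])]
[ 353  151   49   94 4124] [452.1 413. ] [109.9  50. ] 4.46 z [0.051  0.057  0.0589]
[ 258  155   51   95 3839] [461.2 303.4] [ 49.4 109.5] 86.42 z [0.0521 0.0572 0.059 ]
[ 354  152   48   93 3976] [452.1 413. ] [109.9  49.9] 4.49 z [0.0527 0.0572 0.059 ]
[ 258  156   51   94 3798] [461.2 303.4] [ 49.2 109.4] 86.47 z [0.0528 0.0573 0.059 ]
```

View pics/w3.png

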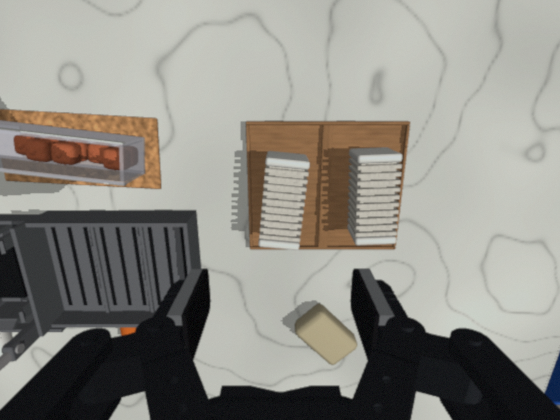

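The spent cassette lies in the drip tray. The fresh ones are A (0.461, 0.303, yaw -0.0625) and B (0.452, 0.413, yaw +0.078). I'm grasping A.

Request:
jog_arm([
  {"translation": [0, 0, 0], "dr": [0, 0, 0.098], "gripper": 0.8},
  {"translation": [-19, 2.8, 30], "dr": [0, 0, 0], "gripper": 0.8},
  {"translation": [-19, 2.7, 35], "dr": [0, 0, 0], "gripper": 0.8},
  {"translation": [0, 0, 35], "dr": [0, 0, 0], "gripper": 0.8},
  {"translation": [0, 0, 35], "dr": [0, 0, 0], "gripper": 0.8},
  {"translation": [0, 0, 35], "dr": [0, 0, 0], "gripper": 0.8},
  {"translation": [0, 0, 30], "dr": [0, 0, 0], "gripper": 0.8},
  {"translation": [0, 0, 20], "dr": [0, 0, 0], "gripper": 0.8},
  {"translation": [0, 0, 20], "dr": [0, 0, 0], "gripper": 0.8},
  {"translation": [0, 0, 15], "dr": [0, 0, 0], "gripper": 0.8},
  {"translation": [0, 0, 10], "dr": [0, 0, 0], "gripper": 0.8},
  {"translation": [0, 0, 0], "dr": [0, 0, 0], "gripper": 0.8},
  {"translation": [0, 0, 0], "dr": [0, 0, 0], "gripper": 0.8},
  {"translation": [0, 0, 0], "dr": [0, 0, 0], "gripper": 0},
  {"translation": [0, 0, 0], "dr": [0, 0, 0], "gripper": 0},
  {"translation": [0, 0, 0], "dr": [0, 0, 0], "gripper": 0},
  {"translation": [0, 0, 0], "dr": [0, 0, 0], "gripper": 0},
], force=30)

```text
clock: 18.95
position: [0.4615, 0.3046, 0.0372]
eef_rot: [0.001, 0.03, 1.0, 0.0]
force: [-0.7, -0.8, 6.7]
opening: 0.0495
grip_force: 32.9
```

Request:
jog_arm([
  {"translation": [0, 0, -25], "dr": [0, 0, 0], "gripper": 0},
  {"translation": [0, 0, -35], "dr": [0, 0, 0], "gripper": 0},
  {"translation": [0, 0, -35], "dr": [0, 0, 0], "gripper": 0},
  {"translation": [0, 0, -35], "dr": [0, 0, 0], "gripper": 0},
  {"translation": [0, 0, -35], "dr": [0, 0, -0.0985], "gripper": 0},
  {"translation": [-8.3, -38.1, 0], "dr": [0, 0, 0], "gripper": 0},
  {"translation": [-8.3, -38.1, 0], "dr": [0, 0, 0], "gripper": 0},
  {"translation": [-8.3, -38.1, 0], "dr": [0, 0, 0], "gripper": 0},
  {"translation": [-8.3, -38.1, 0], "dr": [0, 0, 0], "gripper": 0},
  {"translation": [-8.3, -38.1, 0], "dr": [0, 0, 0], "gripper": 0},
  {"translation": [-8.3, -38.1, 0], "dr": [0, 0, 0], "gripper": 0},
  {"translation": [-8.3, -38.1, 0], "dr": [0, 0, 0], "gripper": 0},
  {"translation": [-8.3, -38.1, 0], "dr": [0, 0, 0], "gripper": 0},
  {"translation": [-8.3, -38.1, 0], "dr": [0, 0, 0], "gripper": 0},
  {"translation": [-8.3, -38.1, 0], "dr": [0, 0, 0], "gripper": 0},
  {"translation": [-8.3, -38.1, 0], "dr": [0, 0, 0], "gripper": 0},
  {"translation": [-8.3, -38.1, 0], "dr": [0, 0, 0], "gripper": 0},
  {"translation": [0, 0, 0], "dr": [0, 0, 0], "gripper": 0},
  {"translation": [0, 0, 0], "dr": [0, 0, 0], "gripper": 0},
])

```text
clock: 20.85
position: [0.5775, -0.149, 0.2008]
eef_rot: [-0.0, -0.018, 1.0, 0.0]
force: [-0.6, 0.4, -1.4]
opening: 0.0496
grip_force: 32.1
```

```bash
python3 - <<'E'
from h import *
s=state();print(s['position'],s['eef_rot'])
p,W=shot('wrist','w4.png');P=cloud(p,W)
R=W[:3,:3]
for z0,z1,n in ((.155,.235,'held'),):
    m=(P[...,2]>z0)&(P[...,2]<z1)&(abs(P[...,0]-.577)<.1)&(abs(P[...,1]+.15)<.0245)
    Q=P[m];print(len(Q),np.percentile(Q,[1,50,99],axis=0).round(4) if len(Q) else '')
E
```

```text
[ 0.57750614 -0.14902132  0.20078563] [-3.82841971e-04 -1.82770137e-02  9.99832843e-01  3.00216602e-04]
29129 [[ 0.5223 -0.1741  0.1791]
 [ 0.5559 -0.1504  0.2209]
 [ 0.6103 -0.1264  0.223 ]]
```

View pics/w4.png

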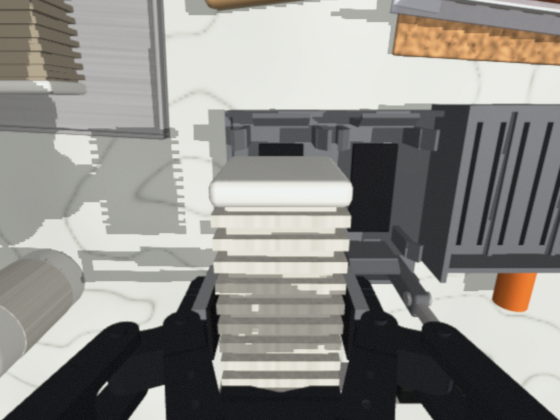

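Request:
jog_arm([
  {"translation": [0, -0.7, 30], "dr": [0, 0, 0], "gripper": 0},
  {"translation": [0, 0, 30], "dr": [0, 0, 0], "gripper": 0},
  {"translation": [0, 0, 20], "dr": [0, 0, 0], "gripper": 0},
  {"translation": [0, 0, 10], "dr": [0, 0, 0], "gripper": 0},
  {"translation": [0, 0, 10], "dr": [0, 0, 0], "gripper": 0},
  {"translation": [0, 0, 10], "dr": [0, 0, 0], "gripper": 0},
  {"translation": [0, 0, 8], "dr": [0, 0, 0], "gripper": 0},
  {"translation": [0, 0, 6], "dr": [0, 0, 0], "gripper": 0},
  {"translation": [0, 0, 6], "dr": [0, 0, 0], "gripper": 0},
  {"translation": [0, 0, 4], "dr": [0, 0, 0], "gripper": 0},
  {"translation": [0, 0, 2], "dr": [0, 0, 0], "gripper": 0},
  {"translation": [0, 0, 0], "dr": [0, 0, 0], "gripper": 0},
])

```text
clock: 22.1
position: [0.5778, -0.1494, 0.0651]
eef_rot: [-0.0, -0.019, 1.0, 0.0]
force: [-0.8, 0.1, -1.5]
opening: 0.0496
grip_force: 32.1
```

Request:
jog_arm([
  {"translation": [0, 0, 2], "dr": [0, 0, 0], "gripper": 0},
  {"translation": [0, 0, 0], "dr": [0, 0, 0], "gripper": 0.72},
  {"translation": [0, 0, 0], "dr": [0, 0, 0], "gripper": 0.72},
  {"translation": [0, 0, 0], "dr": [0, 0, 0], "gripper": 0.72},
  {"translation": [0, 0, -20], "dr": [0, 0, 0], "gripper": 0.72},
  {"translation": [0, 0, -35], "dr": [0, 0, 0], "gripper": 0.72},
  {"translation": [0, 0, -40], "dr": [0, 0, 0], "gripper": 0.72},
  {"translation": [0, 0, -40], "dr": [0, 0, 0], "gripper": 0.72},
  {"translation": [0, 0, -40], "dr": [0, 0, 0], "gripper": 0.72},
  {"translation": [0, 0, -40], "dr": [0, 0, 0], "gripper": 0.72},
  {"translation": [0, 0, -20], "dr": [0, 0, 0], "gripper": 0.72},
  {"translation": [0, 0, 0], "dr": [0, 0, 0], "gripper": 0.72},
])

```text
clock: 23.3
position: [0.5784, -0.1496, 0.3016]
eef_rot: [0.003, -0.019, 1.0, -0.001]
force: [0.2, 0.2, -0.1]
opening: 0.0618
grip_force: 0.0
```

```bash
python3 - <<'E'
from h import *
from cas import fit
p,W=shot('wrist','w5.png');print(state()['position'])
fit(p,W,.078,.09,(.48,.65,-.2,-.1))
p,W=shot('top','t5.png');print('top');fit(p,W,.05,.066,(.3,.62,.15,.5))
E
```

```text
[ 0.5779685  -0.14944546  0.29914463]
[ 256  123   50  102 4756] [ 577.9 -150.5] [109.   49.7] 2.1 z [0.0788 0.0833 0.085 ]
top
[102 246  23  47 934] [450.  414.6] [110.5  50.4] 4.0 z [0.0513 0.0555 0.0597]
```

Request:
jog_arm([
  {"translation": [10.5, 39.7, 0], "dr": [0, 0, 0], "gripper": 0.72},
  {"translation": [10.5, 39.7, 0], "dr": [0, 0, 0], "gripper": 0.72},
  {"translation": [10.5, 39.7, 0], "dr": [0, 0, 0], "gripper": 0.72},
  {"translation": [10.5, 39.7, 0], "dr": [0, 0, 0], "gripper": 0.72},
  {"translation": [10.5, 39.7, 0], "dr": [0, 0, 0], "gripper": 0.72},
  {"translation": [10.5, 39.7, 0], "dr": [0, 0, 0], "gripper": 0.72},
  {"translation": [10.5, 39.7, 0], "dr": [0, 0, 0], "gripper": 0.72},
  {"translation": [10.5, 39.7, 0], "dr": [0, 0, 0], "gripper": 0.72},
  {"translation": [10.5, 39.7, 0], "dr": [0, 0, 0], "gripper": 0.72},
  {"translation": [10.5, 39.7, 0], "dr": [0, 0, 0], "gripper": 0.72},
  {"translation": [10.5, 39.7, 0], "dr": [0, 0, 0], "gripper": 0.72},
  {"translation": [10.5, 39.7, 0], "dr": [0, 0, 0], "gripper": 0.72},
  {"translation": [10.5, 39.7, 0], "dr": [0, 0, 0], "gripper": 0.72},
  {"translation": [10.5, 39.7, 0], "dr": [0, 0, 0], "gripper": 0.72},
  {"translation": [0, 0, 0], "dr": [0, 0, 0], "gripper": 0.72},
  {"translation": [0, 0, 0], "dr": [0, 0, 0], "gripper": 0.72},
])

```text
clock: 25.0
position: [0.4094, 0.4006, 0.2965]
eef_rot: [-0.001, -0.02, 1.0, -0.001]
force: [-0.4, 0.4, 0.2]
opening: 0.0614
grip_force: 0.0
```

```bash
python3 cas.py w6.png
```

```text
[0.40989548 0.39989091 0.29696302] [-8.63534504e-04 -1.88158601e-02  9.99822315e-01 -7.45266496e-04]
[]
[ 267  161   46   94 3903] [452.  413.1] [110.1  49.7] 4.39 z [0.052  0.0572 0.059 ]
[ 267  163   46   92 3859] [452.  413.2] [110.1  49.7] 4.34 z [0.0528 0.0573 0.059 ]
```

A is seated in cradle0. Now for B.

Request:
jog_arm([
  {"translation": [0, 0, 0], "dr": [0, 0, -0.039], "gripper": 0.8},
  {"translation": [-21.5, 5, 30], "dr": [0, 0, 0], "gripper": 0.8},
  {"translation": [-21.5, 5, 35], "dr": [0, 0, 0], "gripper": 0.8},
  {"translation": [0, 0, 35], "dr": [0, 0, 0], "gripper": 0.8},
  {"translation": [0, 0, 35], "dr": [0, 0, 0], "gripper": 0.8},
  {"translation": [0, 0, 35], "dr": [0, 0, 0], "gripper": 0.8},
  {"translation": [0, 0, 30], "dr": [0, 0, 0], "gripper": 0.8},
  {"translation": [0, 0, 20], "dr": [0, 0, 0], "gripper": 0.8},
  {"translation": [0, 0, 20], "dr": [0, 0, 0], "gripper": 0.8},
  {"translation": [0, 0, 12], "dr": [0, 0, 0], "gripper": 0.8},
  {"translation": [0, 0, 8], "dr": [0, 0, 0], "gripper": 0.8},
  {"translation": [0, 0, 0], "dr": [0, 0, 0], "gripper": 0.8},
  {"translation": [0, 0, 0], "dr": [0, 0, 0], "gripper": 0.8},
  {"translation": [0, 0, 0], "dr": [0, 0, 0], "gripper": 0},
  {"translation": [0, 0, 0], "dr": [0, 0, 0], "gripper": 0},
  {"translation": [0, 0, 0], "dr": [0, 0, 0], "gripper": 0},
  {"translation": [0, 0, 0], "dr": [0, 0, 0], "gripper": 0},
], force=30)

```text
clock: 26.8
position: [0.4525, 0.414, 0.0392]
eef_rot: [0.001, -0.038, 0.999, 0.0]
force: [-0.7, -1.0, 5.5]
opening: 0.0497
grip_force: 32.9
```

Request:
jog_arm([
  {"translation": [0, 0, -25], "dr": [0, 0, 0], "gripper": 0},
  {"translation": [0, 0, -35], "dr": [0, 0, 0], "gripper": 0},
  {"translation": [0, 0, -35], "dr": [0, 0, 0], "gripper": 0},
  {"translation": [0, 0, -35], "dr": [0, 0, 0], "gripper": 0},
  {"translation": [0, 0, -35], "dr": [0, 0, 0.0405], "gripper": 0},
  {"translation": [-8.7, -40.3, 0], "dr": [0, 0, 0], "gripper": 0},
  {"translation": [-8.7, -40.3, 0], "dr": [0, 0, 0], "gripper": 0},
  {"translation": [-8.7, -40.3, 0], "dr": [0, 0, 0], "gripper": 0},
  {"translation": [-8.7, -40.3, 0], "dr": [0, 0, 0], "gripper": 0},
  {"translation": [-8.7, -40.3, 0], "dr": [0, 0, 0], "gripper": 0},
  {"translation": [-8.7, -40.3, 0], "dr": [0, 0, 0], "gripper": 0},
  {"translation": [-8.7, -40.3, 0], "dr": [0, 0, 0], "gripper": 0},
  {"translation": [-8.7, -40.3, 0], "dr": [0, 0, 0], "gripper": 0},
  {"translation": [-8.7, -40.3, 0], "dr": [0, 0, 0], "gripper": 0},
  {"translation": [-8.7, -40.3, 0], "dr": [0, 0, 0], "gripper": 0},
  {"translation": [-8.7, -40.3, 0], "dr": [0, 0, 0], "gripper": 0},
  {"translation": [-8.7, -40.3, 0], "dr": [0, 0, 0], "gripper": 0},
  {"translation": [0, 0, 0], "dr": [0, 0, 0], "gripper": 0},
  {"translation": [0, 0, 0], "dr": [0, 0, 0], "gripper": 0},
])

```text
clock: 28.7
position: [0.5736, -0.0662, 0.2028]
eef_rot: [-0.0, -0.017, 1.0, 0.0]
force: [0.3, 0.8, -0.9]
opening: 0.0495
grip_force: 32.1
```

```bash
python3 - <<'E'
from h import *
s=state();print(s['position'],s['eef_rot'])
p,W=shot('wrist');P=cloud(p,W)
m=(P[...,2]>.155)&(P[...,2]<.245)&(abs(P[...,0]-.577)<.1)&(abs(P[...,1]+.066)<.0245)
Q=P[m];print(len(Q),np.percentile(Q,[1,50,99],axis=0).round(4) if len(Q) else '')
E
```

```text
[ 0.57364106 -0.06617185  0.20278815] [-4.12365883e-04 -1.73904233e-02  9.99848646e-01  2.97748131e-04]
28949 [[ 0.518  -0.09    0.1789]
 [ 0.5563 -0.0664  0.2209]
 [ 0.6116 -0.0421  0.228 ]]
```

Request:
jog_arm([
  {"translation": [0, 0, 30], "dr": [0, 0, 0], "gripper": 0},
  {"translation": [0, 0, 30], "dr": [0, 0, 0], "gripper": 0},
  {"translation": [0, 0, 20], "dr": [0, 0, 0], "gripper": 0},
  {"translation": [0, 0, 10], "dr": [0, 0, 0], "gripper": 0},
  {"translation": [0, 0, 10], "dr": [0, 0, 0], "gripper": 0},
  {"translation": [0, 0, 10], "dr": [0, 0, 0], "gripper": 0},
  {"translation": [0, 0, 8], "dr": [0, 0, 0], "gripper": 0},
  {"translation": [0, 0, 6], "dr": [0, 0, 0], "gripper": 0},
  {"translation": [0, 0, 6], "dr": [0, 0, 0], "gripper": 0},
  {"translation": [0, 0, 4], "dr": [0, 0, 0], "gripper": 0},
  {"translation": [0, 0, 2], "dr": [0, 0, 0], "gripper": 0},
  {"translation": [0, 0, 2], "dr": [0, 0, 0], "gripper": 0},
  {"translation": [0, 0, 0], "dr": [0, 0, 0], "gripper": 0},
])

```text
clock: 30.05
position: [0.574, -0.0658, 0.0653]
eef_rot: [0.0, -0.018, 1.0, -0.0]
force: [0.1, -0.5, -1.0]
opening: 0.0495
grip_force: 32.2
```

Request:
jog_arm([
  {"translation": [0, 0, 0], "dr": [0, 0, 0], "gripper": 0.72},
  {"translation": [0, 0, 0], "dr": [0, 0, 0], "gripper": 0.72},
  {"translation": [0, 0, 0], "dr": [0, 0, 0], "gripper": 0.72},
  {"translation": [0, 0, -20], "dr": [0, 0, 0], "gripper": 0.72},
  {"translation": [0, 0, -35], "dr": [0, 0, 0], "gripper": 0.72},
  {"translation": [0, 0, -40], "dr": [0, 0, 0], "gripper": 0.72},
  {"translation": [0, 0, -40], "dr": [0, 0, 0], "gripper": 0.72},
  {"translation": [0, 0, -40], "dr": [0, 0, 0], "gripper": 0.72},
  {"translation": [0, 0, -40], "dr": [0, 0, 0], "gripper": 0.72},
  {"translation": [0, 0, -40], "dr": [0, 0, 0], "gripper": 0.72},
  {"translation": [0, 0, 0], "dr": [0, 0, 0], "gripper": 0.72},
  {"translation": [0, 0, 0], "dr": [0, 0, 0], "gripper": 0.72},
])

```text
clock: 31.25
position: [0.5739, -0.0657, 0.3205]
eef_rot: [0.001, -0.018, 1.0, -0.0]
force: [-0.3, 0.6, -0.5]
opening: 0.0616
grip_force: 0.0
```

```bash
python3 - <<'E'
from h import *
from cas import fit
p,W=shot('wrist','w7.png');print(state()['position'])
fit(p,W,.078,.09,(.48,.65,-.2,-.02))
P=cloud(p,W);m=(P[...,0]>.6)&(P[...,1]>-.2)&(P[...,1]<0)&(P[...,2]>.235)&(P[...,2]<.27);print('bar',np.percentile(P[m],[5,50,95],axis=0).round(4) if m.any() else 0)
E
```

```text
[ 0.57361138 -0.06568328  0.31931101]
[ 257  123   46   97 4306] [573.5 -67. ] [108.6  50.1] 2.0 z [0.0787 0.0833 0.0851]
[ 178  124   52   97 4370] [ 577.5 -150.6] [108.6  50.1] 1.96 z [0.0788 0.0834 0.0851]
bar [[ 0.6487 -0.1752  0.2422]
 [ 0.6745 -0.071   0.2527]
 [ 0.6825 -0.0287  0.2558]]
```

Request:
jog_arm([
  {"translation": [0, 0, 0], "dr": [0, 0, 0.12], "gripper": 0.6},
  {"translation": [0, 0, 0], "dr": [0, 0, 0.12], "gripper": 0.6},
  {"translation": [0, 0, 0], "dr": [0, 0, 0.12], "gripper": 0.6},
  {"translation": [0, 0, 0], "dr": [0, 0, 0.12], "gripper": 0.6},
  {"translation": [0, 0, 0], "dr": [0, 0, 0.12], "gripper": 0.6},
  {"translation": [0, 0, 0], "dr": [0, 0, 0.12], "gripper": 0.6},
  {"translation": [0, 0, 0], "dr": [0, 0, 0.12], "gripper": 0.6},
  {"translation": [0, 0, 0], "dr": [0, 0, 0.12], "gripper": 0.6},
  {"translation": [0, 0, 0], "dr": [0, 0, 0.12], "gripper": 0.6},
  {"translation": [0, 0, 0], "dr": [0, 0, 0.12], "gripper": 0.6},
  {"translation": [0, 0, 0], "dr": [0, 0, 0.12], "gripper": 0.6},
  {"translation": [0, 0, 0], "dr": [0, 0, 0.12], "gripper": 0.6},
  {"translation": [0, 0, 0], "dr": [0, 0, 0.13], "gripper": 0.6},
  {"translation": [0, 0, 0], "dr": [0, 0, 0], "gripper": 0.6},
  {"translation": [0, 0, 0], "dr": [0, 0, 0], "gripper": 0.6},
])

```text
clock: 32.8
position: [0.5737, -0.0657, 0.3192]
eef_rot: [-0.001, 0.693, 0.721, -0.0]
force: [-0.5, -0.8, 1.6]
opening: 0.0514
grip_force: 0.0
```

Both fresh cassettes are seated, so I'm regrasping the bar.

Request:
jog_arm([
  {"translation": [-13.8, 35.1, 0], "dr": [0, 0, 0], "gripper": 0.6},
  {"translation": [-13.8, 35.1, 0], "dr": [0, 0, 0], "gripper": 0.6},
  {"translation": [-13.8, 35, 0], "dr": [0, 0, 0], "gripper": 0.6},
  {"translation": [0, 0, 30], "dr": [0, 0, 0], "gripper": 0.6},
  {"translation": [0, 0, 25], "dr": [0, 0, 0], "gripper": 0.6},
  {"translation": [0, 0, 15], "dr": [0, 0, 0], "gripper": 0.6},
  {"translation": [0, 0, 8], "dr": [0, 0, 0], "gripper": 0.6},
  {"translation": [0, 0, 0], "dr": [0, 0, 0], "gripper": 0.6},
  {"translation": [0, 0, 0], "dr": [0, 0, 0], "gripper": 0},
  {"translation": [0, 0, 0], "dr": [0, 0, 0], "gripper": 0},
  {"translation": [0, 0, 0], "dr": [0, 0, 0], "gripper": 0},
  {"translation": [0, 0, 0], "dr": [0, 0, 0], "gripper": 0},
], force=50)

```text
clock: 34.0
position: [0.6807, -0.1033, 0.2434]
eef_rot: [0.001, 0.694, 0.72, 0.0]
force: [-0.6, 0.2, 5.3]
opening: 0.0122
grip_force: 48.8
```

```bash
python3 - <<'E'
import numpy as np
aa=np.linspace(1.71,.36,15)
x=-168*np.cos(aa);z=168*np.sin(aa)
for i in range(14): print(round(x[i+1]-x[i],1),round(-(z[i+1]-z[i]),1))
print('then');aa=np.linspace(.36,.17,6)
x=-168*np.cos(aa);z=168*np.sin(aa)
for i in range(5): print(round(x[i+1]-x[i],1),round(-(z[i+1]-z[i]),1))
E
```

```text
-16.1 -1.5
-16.2 0.1
-16.1 1.6
-15.9 3.2
-15.5 4.7
-15.0 6.2
-14.3 7.6
-13.5 8.9
-12.6 10.2
-11.5 11.4
-10.4 12.4
-9.2 13.4
-7.8 14.2
-6.4 14.9
then
-2.1 6.0
-1.9 6.1
-1.7 6.2
-1.4 6.2
-1.2 6.3
```

Request:
jog_arm([
  {"translation": [0, -16.1, -1.5], "dr": [0, 0, 0], "gripper": 0},
  {"translation": [0, -16.2, 0.1], "dr": [0, 0, 0], "gripper": 0},
  {"translation": [0, -16.1, 1.6], "dr": [0, 0, 0], "gripper": 0},
  {"translation": [0, -15.9, 3.2], "dr": [0, 0, 0], "gripper": 0},
  {"translation": [0, -15.5, 4.7], "dr": [0, 0, 0], "gripper": 0},
  {"translation": [0, -15, 6.2], "dr": [0, 0, 0], "gripper": 0},
  {"translation": [0, -14.3, 7.6], "dr": [0, 0, 0], "gripper": 0},
  {"translation": [0, -13.5, 8.9], "dr": [0, 0, 0], "gripper": 0},
  {"translation": [0, -12.6, 10.2], "dr": [0, 0, 0], "gripper": 0},
  {"translation": [0, -11.5, 11.4], "dr": [0, 0, 0], "gripper": 0},
  {"translation": [0, -10.4, 12.4], "dr": [0, 0, 0], "gripper": 0},
  {"translation": [0, -9.2, 13.4], "dr": [0, 0, 0], "gripper": 0},
  {"translation": [0, -7.8, 14.2], "dr": [0, 0, 0], "gripper": 0},
  {"translation": [0, -6.4, 14.9], "dr": [0, 0, 0], "gripper": 0},
  {"translation": [0, 0, 0], "dr": [0, 0, 0], "gripper": 0},
])

```text
clock: 35.5
position: [0.5, -0.11, 0.134]
eef_rot: [0.0, 0.694, 0.72, 0.0]
force: [4.0, -1.5, -9.0]
opening: 0.0123
grip_force: 54.1
```

Request:
jog_arm([
  {"translation": [0, -2.1, 6], "dr": [0, 0, 0], "gripper": 0},
  {"translation": [0, -1.9, 6.1], "dr": [0, 0, 0], "gripper": 0},
  {"translation": [0, -1.7, 6.2], "dr": [0, 0, 0], "gripper": 0},
  {"translation": [0, -1.4, 6.2], "dr": [0, 0, 0], "gripper": 0},
  {"translation": [0, -1.2, 6.3], "dr": [0, 0, 0], "gripper": 0},
  {"translation": [0, 0, 0], "dr": [0, 0, 0], "gripper": 0},
  {"translation": [0, 0, 0], "dr": [0, 0, 0], "gripper": 0},
])

```text
clock: 36.2
position: [0.4921, -0.1103, 0.1042]
eef_rot: [0.0, 0.694, 0.72, 0.0]
force: [1.4, -0.9, -2.4]
opening: 0.0125
grip_force: 56.0
```

Request:
jog_arm([
  {"translation": [0, 0, 2], "dr": [0, 0, 0], "gripper": 0},
  {"translation": [0, 0, 2], "dr": [0, 0, 0], "gripper": 0},
  {"translation": [0, 0, 0], "dr": [0, 0, 0], "gripper": 0},
  {"translation": [0, 0, 0], "dr": [0, 0, 0], "gripper": 0},
])

```text
clock: 36.6
position: [0.492, -0.1104, 0.1032]
eef_rot: [0.001, 0.694, 0.72, -0.0]
force: [-11.4, 4.1, 32.6]
opening: 0.0124
grip_force: 60.2
```

```bash
python3 - <<'E'
from h import *
p,W=shot('scene','s8.png');P=cloud(p,W)
m=(P[...,2]>.1)&(P[...,2]<.135)&(P[...,0]>.47)&(P[...,0]<.515)&(P[...,1]>-.2)&(P[...,1]<-.02);Q=P[m]
print(len(Q));
for y in np.arange(-.19,-.02,.015):
    q=Q[abs(Q[:,1]-y)<.0075]; 
    if len(q): print(round(y,3),q[:,2].max().round(4),q[:,0].min().round(4),q[:,0].max().round(4))
print(rect(P,(.5,.65,-.095,-.04),.06,.09))
E
```

```text
268
-0.19 0.1202 0.495 0.5033
-0.175 0.1207 0.4909 0.5054
-0.16 0.1196 0.4991 0.5063
-0.145 0.1158 0.4987 0.5046
-0.13 0.1183 0.5005 0.5049
-0.115 0.1343 0.4838 0.5149
-0.1 0.1348 0.4747 0.5147
-0.085 0.1214 0.4893 0.5032
-0.07 0.1198 0.4882 0.5032
-0.055 0.1197 0.4886 0.5007
-0.04 0.1199 0.4819 0.5
-0.025 0.12 0.486 0.4963
(304, [576.5, -66.4], [137.7, 50.9], 1.3, 0.073)
```

View pics/s8.png

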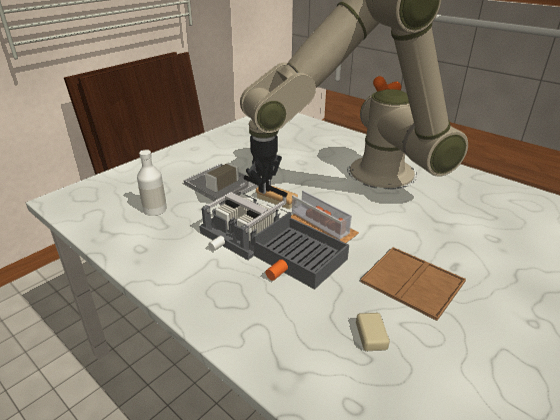

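The clamp is shut: bar top z≈0.120 and 33 N against the stop, with both cassettes pressed. I'm releasing it and going over the shaker.

Request:
jog_arm([
  {"translation": [0, 0, -2], "dr": [0, 0, 0], "gripper": 0},
  {"translation": [0, 0, 0], "dr": [0, 0, 0], "gripper": 0.5},
  {"translation": [0, 0, 0], "dr": [0, 0, 0], "gripper": 0.5},
  {"translation": [0, 0, 0], "dr": [0, 0, 0], "gripper": 0.5},
  {"translation": [0, 0, -20], "dr": [0, 0, 0], "gripper": 0.5},
  {"translation": [0, 0, -40], "dr": [0, 0, 0], "gripper": 0.5},
  {"translation": [0, 0, -40], "dr": [0, 0, 0], "gripper": 0.76},
  {"translation": [0, 0, -40], "dr": [0, 0, 0], "gripper": 0.76},
  {"translation": [0, 0, -40], "dr": [0, 0, 0], "gripper": 0.76},
  {"translation": [37, -20, 0], "dr": [0, 0, 0], "gripper": 0.76},
  {"translation": [37, -20, 0], "dr": [0, 0, 0], "gripper": 0.76},
  {"translation": [37, -20, 0], "dr": [0, 0, 0], "gripper": 0.76},
  {"translation": [37, -19, 0], "dr": [0, 0, 0], "gripper": 0.76},
  {"translation": [0, 0, 0], "dr": [0, 0, 0], "gripper": 0.76},
  {"translation": [0, 0, 0], "dr": [0, 0, 0], "gripper": 0.76},
])

```text
clock: 38.15
position: [0.4073, 0.0351, 0.2822]
eef_rot: [0.0, 0.693, 0.721, 0.0]
force: [0.5, -0.4, 0.4]
opening: 0.0647
grip_force: 0.0
```

```bash
python3 - <<'E'
from h import *
s=state();print(s['position'],s['eef_rot'])
p,W=shot('wrist','w9.png');P=cloud(p,W);np.save('w9.npy',P)
print(rect(P,(.34,.47,-.08,.15),.056,.068)); print(rect(P,(.36,.46,-.08,.15),.02,.075)); 
print(find(p,W,'lump0_mid',9),find(p,W,'shaker_mid'),find(p,W,'clamp_handle'))
p,W=shot('top');P=cloud(p,W)
m=(P[...,2]>.1)&(P[...,2]<.14)&(P[...,0]>.47)&(P[...,0]<.515)&(P[...,1]>-.2)&(P[...,1]<-.02);Q=P[m];print('bar top z',np.percentile(Q[:,2],[50,95]),np.median(Q[:,0]))
print(rect(P,(.52,.64,-.093,-.04),.05,.09),rect(P,(.52,.64,-.18,-.12),.05,.09))
m=(P[...,2]>.06)&(P[...,2]<.09)&(P[...,0]>.53)&(P[...,0]<.55);
for y in(-.066,-.15): print('cas z',np.percentile(P[m&(abs(P[...,1]-y)<.015)][:,2],[10,50,90]).round(4))
E
```

```text
[0.40734242 0.03513408 0.2821649 ] [1.83516038e-04 6.93367509e-01 7.20584112e-01 2.75900506e-05]
(818, [409.4, 34.0], [190.6, 47.6], 85.3, 0.0674)
(5157, [409.4, 34.0], [190.6, 47.6], 85.3, 0.054)
[(0.64, [0.4367, -0.2824, 0.0026])] [(0.92, [0.4109, 0.0333, 0.0258])] [(0.68, [0.5668, -0.0585, 0.0964])]
bar top z [0.11767825 0.12067085] 0.4899600526048648
(635, [580.0, -66.1], [119.3, 51.8], 0.1, 0.0723) (753, [580.1, -149.9], [119.7, 59.4], 0.3, 0.0722)
cas z [0.0675 0.0721 0.0759]
cas z [0.0683 0.0712 0.0756]
```

View pics/w9.png

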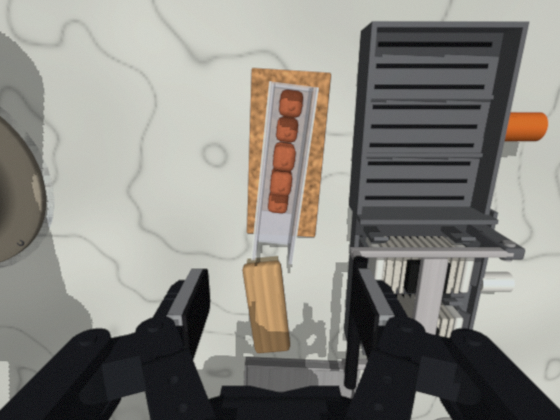

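The clamp stayed shut with the cassettes pressed. The shaker is at (0.4094, 0.034), axis 85.3°, mouth toward -y, with five lumps visible in the row. I'm grasping it now.

Request:
jog_arm([
  {"translation": [0, 0, 0], "dr": [0, 0, 0.1205], "gripper": 0.76},
  {"translation": [-1, 2, 35], "dr": [0, 0, 0], "gripper": 0.76},
  {"translation": [0, 0, 35], "dr": [0, 0, 0], "gripper": 0.76},
  {"translation": [0, 0, 35], "dr": [0, 0, 0], "gripper": 0.76},
  {"translation": [0, 0, 35], "dr": [0, 0, 0], "gripper": 0.76},
  {"translation": [0, 0, 30], "dr": [0, 0, 0], "gripper": 0.76},
  {"translation": [0, 0, 25], "dr": [0, 0, 0], "gripper": 0.76},
  {"translation": [0, 0, 20], "dr": [0, 0, 0], "gripper": 0.76},
  {"translation": [0, 0, 15], "dr": [0, 0, 0], "gripper": 0.76},
  {"translation": [0, 0, 7], "dr": [0, 0, 0], "gripper": 0.76},
  {"translation": [0, 0, 0], "dr": [0, 0, 0], "gripper": 0.76},
  {"translation": [0, 0, 0], "dr": [0, 0, 0], "gripper": 0.76},
  {"translation": [0, 0, 0], "dr": [0, 0, 0], "gripper": 0},
  {"translation": [0, 0, 0], "dr": [0, 0, 0], "gripper": 0},
  {"translation": [0, 0, 0], "dr": [0, 0, 0], "gripper": 0},
  {"translation": [0, 0, 0], "dr": [0, 0, 0], "gripper": 0},
], force=35)

```text
clock: 40.0
position: [0.4098, 0.0335, 0.0458]
eef_rot: [0.001, 0.736, 0.677, 0.0]
force: [-1.3, -0.2, 6.7]
opening: 0.0458
grip_force: 37.0
```

```bash
python3 - <<'E'
from h import *
P=np.load('w9.npy');im=cv2.imread('pics/w9.png').astype(int)
red=(im[...,2]>im[...,0]+45)&(im[...,2]>im[...,1]+45)&(P[...,2]<.08)
for y in np.arange(-.03,.125,.01):
    m=red&(abs(P[...,1]-y)<.005)&(abs(P[...,0]-.41)<.03)&(P[...,2]>.012)
    if m.sum()>20: print(round(y,3),m.sum(),np.percentile(P[m][:,2],[50,90]).round(4))
print('mat',rect(P,(.33,.48,-.1,.16),.004,.0085))
hsv=cv2.cvtColor(im.astype(np.uint8),cv2.COLOR_BGR2HSV)
m=(hsv[...,0]>5)&(hsv[...,0]<25)&(hsv[...,1]>90)&(P[...,2]<.009)&(P[...,2]>.003)&(P[...,0]<.47)&(P[...,1]>-.1)
r=cv2.minAreaRect((P[m][:,:2]*1000).astype(np.float32));print(m.sum(),r)
E
```

```text
-0.01 116 [0.0318 0.0331]
0.0 139 [0.0321 0.0333]
0.01 67 [0.0322 0.0524]
0.02 161 [0.0538 0.0555]
0.03 182 [0.0538 0.0552]
0.04 137 [0.0522 0.0538]
0.05 190 [0.0539 0.0554]
0.06 193 [0.0538 0.0549]
0.07 162 [0.0328 0.0523]
0.08 173 [0.0322 0.0336]
0.09 159 [0.0317 0.0328]
0.1 119 [0.0534 0.0547]
0.11 222 [0.0541 0.0555]
0.12 140 [0.0536 0.0549]
mat (5313, [413.4, 26.9], [238.6, 90.0], 88.8, 0.0063)
4810 ((414.5970458984375, 45.92576599121094), (198.2464599609375, 88.5967025756836), 88.83213806152344)
```

Three lumps lie on top and five below, so there are eight. I'm lifting level and turning the shaker so that its mouth faces the robot.

Request:
jog_arm([
  {"translation": [0, 0, -8], "dr": [0, 0, 0], "gripper": 0},
  {"translation": [0, 0, -15], "dr": [0, 0, 0], "gripper": 0},
  {"translation": [0, 0, -22], "dr": [0, 0, 0], "gripper": 0},
  {"translation": [0, 0, -25], "dr": [0, 0, 0], "gripper": 0},
  {"translation": [0, 0, -25], "dr": [0, 0, 0], "gripper": 0},
  {"translation": [0, 0, -25], "dr": [0, 0, 0], "gripper": 0},
  {"translation": [0, 0, -20], "dr": [0, 0, 0], "gripper": 0},
  {"translation": [0, 0, -10], "dr": [0, 0, 0], "gripper": 0},
  {"translation": [0, 0, 0], "dr": [0, 0, 0], "gripper": 0},
])

```text
clock: 40.9
position: [0.4096, 0.0336, 0.196]
eef_rot: [0.001, 0.736, 0.677, 0.001]
force: [0.5, 0.5, -5.0]
opening: 0.0452
grip_force: 36.9
```

Request:
jog_arm([
  {"translation": [0, 0, 0], "dr": [0, 0, 0.05], "gripper": 0},
  {"translation": [0, 0, 0], "dr": [0, 0, 0.08], "gripper": 0},
  {"translation": [0, 0, 0], "dr": [0, 0, 0.08], "gripper": 0},
  {"translation": [0, 0, 0], "dr": [0, 0, 0.08], "gripper": 0},
  {"translation": [0, 0, 0], "dr": [0, 0, 0.08], "gripper": 0},
  {"translation": [0, 0, 0], "dr": [0, 0, 0.08], "gripper": 0},
  {"translation": [0, 0, 0], "dr": [0, 0, 0.08], "gripper": 0},
  {"translation": [0, 0, 0], "dr": [0, 0, 0.08], "gripper": 0},
  {"translation": [0, 0, 0], "dr": [0, 0, 0.08], "gripper": 0},
  {"translation": [0, 0, 0], "dr": [0, 0, 0.08], "gripper": 0},
  {"translation": [0, 0, 0], "dr": [0, 0, 0.08], "gripper": 0},
  {"translation": [0, 0, 0], "dr": [0, 0, 0.08], "gripper": 0},
  {"translation": [0, 0, 0], "dr": [0, 0, 0.08], "gripper": 0},
  {"translation": [0, 0, 0], "dr": [0, 0, 0.08], "gripper": 0},
  {"translation": [0, 0, 0], "dr": [0, 0, 0.08], "gripper": 0},
  {"translation": [0, 0, 0], "dr": [0, 0, 0.08], "gripper": 0},
  {"translation": [0, 0, 0], "dr": [0, 0, 0.08], "gripper": 0},
  {"translation": [0, 0, 0], "dr": [0, 0, 0.08], "gripper": 0},
  {"translation": [0, 0, 0], "dr": [0, 0, 0.045], "gripper": 0},
  {"translation": [0, 0, 0], "dr": [0, 0, 0], "gripper": 0},
])

```text
clock: 42.9
position: [0.4087, 0.0337, 0.194]
eef_rot: [-0.0, 1.0, 0.016, -0.001]
force: [-0.2, 0.4, -3.6]
opening: 0.0458
grip_force: 36.9
```

Request:
jog_arm([
  {"translation": [8, 0.8, 0], "dr": [0, 0, 0], "gripper": 0},
  {"translation": [15, 0.8, 0], "dr": [0, 0, 0], "gripper": 0},
  {"translation": [20, 0.8, 0], "dr": [0, 0, 0], "gripper": 0},
  {"translation": [20, 0.8, 0], "dr": [0, 0, 0], "gripper": 0},
  {"translation": [20, 0.8, 0], "dr": [0, 0, 0], "gripper": 0},
  {"translation": [20, 0.8, 0], "dr": [0, 0, 0], "gripper": 0},
  {"translation": [20, 0.8, 0], "dr": [0, 0, 0], "gripper": 0},
  {"translation": [20, 0.8, 0], "dr": [0, 0, 0], "gripper": 0},
  {"translation": [20, 0.8, 0], "dr": [0, 0, 0], "gripper": 0},
  {"translation": [20, 0.8, 0], "dr": [0, 0, 0], "gripper": 0},
  {"translation": [15, 0.8, 0], "dr": [0, 0, 0], "gripper": 0},
  {"translation": [10, 0.8, 0], "dr": [0, 0, 0], "gripper": 0},
  {"translation": [8, 0.8, 0], "dr": [0, 0, 0], "gripper": 0},
  {"translation": [4, 0.8, 0], "dr": [0, 0, 0], "gripper": 0},
  {"translation": [0, 0, 0], "dr": [0, 0, 0], "gripper": 0},
  {"translation": [0, 0, 0], "dr": [0, 0, 0], "gripper": 0},
])

```text
clock: 44.5
position: [0.6293, 0.0295, 0.195]
eef_rot: [-0.0, 1.0, 0.016, -0.0]
force: [-0.1, 0.6, -3.7]
opening: 0.0453
grip_force: 36.9
```

```bash
cat > lumps.py <<'E'
from h import *
import sys
C=np.array([.5685,.0909]);ex=np.array([np.cos(.036),np.sin(.036)]);ey=np.array([-ex[1],ex[0]])
def red(p):
    im=p['image'].astype(int); return (im[...,0]>im[...,1]*1.6)&(im[...,0]>im[...,2]*1.8)&(im[...,0]>50)
def report(cam,save=None):
    s=state();p,W=shot(cam,save);P=cloud(p,W);r=red(p)
    d=P[...,:2]-C;u=d@ex;v=d@ey
    m=r&(P[...,2]<.07)&(P[...,2]>.012)&(abs(u)<.075)&(abs(v)<.099)
    n,l,st,_=cv2.connectedComponentsWithStats(m.astype(np.uint8))
    print(cam,'red total',r.sum(),'in tray:')
    for i in range(1,n):
        if st[i,4]<25: continue
        k=l==i; R=cv2.minAreaRect((np.stack([u[k],v[k]],1)*1000).astype(np.float32))
        print('  px',st[i,4],'u,v',np.round(R[0]),'size',np.round(R[1]),'z',np.percentile(P[k][:,2],90).round(3))
    T=np.eye(4);T[:3,:3]=rot(s['eef_rot']);T[:3,3]=s['position']
    L=(P-T[:3,3])@T[:3,:3]*1000  # tool frame mm
    m=r&(abs(L[...,1])<21)&(abs(L[...,0])<100)&(L[...,2]>-25)&(L[...,2]<40)
    print('shaker: x-range histogram (tool x mm: px, top z)')
    for x in range(-95,96,10):
        k=m&(abs(L[...,0]-x)<5)
        if k.sum()>15: print('  ',x,k.sum(),np.percentile(-L[k][:,2],[50,90]).round(0))
if __name__=='__main__':
    s=state();print(s['position'],s['eef_rot'],s['q'])
    for c in sys.argv[1:]: report(c,f"L{s['clock']:.1f}{c}.png")
E
python3 lumps.py wrist top; ls -t pics|head -3
```

```text
[0.62934172 0.02954192 0.19496477] [-4.56345446e-05  9.99868196e-01  1.62338571e-02 -2.23128381e-04] [-1.38759578e-01  5.81873460e-01  1.21922275e+00  2.18592717e-05
  1.34095144e+00  1.39956262e+00]
wrist red total 15527 in tray:
shaker: x-range histogram (tool x mm: px, top z)
   -45 274 [-14. -13.]
   -35 353 [-13. -12.]
   -15 591 [8. 9.]
   -5 1043 [8. 9.]
   5 1163 [6. 8.]
   15 933 [8. 9.]
   25 1271 [8. 9.]
   35 1882 [1. 8.]
   45 1020 [-14. -13.]
   55 1159 [-14. -13.]
   65 853 [5. 8.]
   75 1774 [8. 9.]
   85 1910 [8. 9.]
   95 262 [6. 7.]
top red total 463 in tray:
shaker: x-range histogram (tool x mm: px, top z)
L44.5top.png
L44.5wrist.png
w9.png
```

Request:
jog_arm([
  {"translation": [4, 0, 12], "dr": [0, 0, 0], "gripper": 0},
  {"translation": [4, 0, 12], "dr": [0, 0, 0], "gripper": 0},
  {"translation": [2, 0, 11], "dr": [0, 0, 0], "gripper": 0},
  {"translation": [0, 0, 0], "dr": [0, 0.04, 0], "gripper": 0},
  {"translation": [0, 0, 0], "dr": [0, 0.05, 0], "gripper": 0},
  {"translation": [0, 0, 0], "dr": [0, 0.05, 0], "gripper": 0},
  {"translation": [0, 0, 0], "dr": [0, 0.05, 0], "gripper": 0},
  {"translation": [0, 0, 0], "dr": [0, 0.05, 0], "gripper": 0},
  {"translation": [0, 0, 0], "dr": [0, 0.05, 0], "gripper": 0},
  {"translation": [0, 0, 0], "dr": [0, 0.05, 0], "gripper": 0},
  {"translation": [0, 0, 0], "dr": [0, 0.05, 0], "gripper": 0},
  {"translation": [0, 0, 0], "dr": [0, 0.05, 0], "gripper": 0},
  {"translation": [0, 0, 0], "dr": [0, 0, 0], "gripper": 0},
  {"translation": [0, 0, 0], "dr": [0, 0, 0], "gripper": 0},
])

```text
clock: 46.0
position: [0.6394, 0.0298, 0.1595]
eef_rot: [-0.004, 0.976, 0.016, 0.217]
force: [0.7, 0.2, -4.2]
opening: 0.0455
grip_force: 37.3
```

```bash
python3 lumps.py wrist scene
```

```text
[0.6394168  0.02981512 0.15954159] [-0.00357166  0.9759988   0.01572036  0.21717838] [-0.16919117  0.44367105  1.60344344  0.13743392  0.66899303  1.27991519]
wrist red total 15934 in tray:
shaker: x-range histogram (tool x mm: px, top z)
   -45 261 [-14. -13.]
   -35 289 [-14. -13.]
   -15 669 [8. 9.]
   -5 1045 [8. 9.]
   5 1106 [6. 8.]
   15 1000 [8. 9.]
   25 1284 [8. 9.]
   35 1836 [-2.  7.]
   45 1036 [-14. -13.]
   55 1155 [-14. -13.]
   65 909 [6. 8.]
   75 1798 [8. 9.]
   85 1793 [7. 9.]
   95 72 [4. 5.]
scene red total 11944 in tray:
shaker: x-range histogram (tool x mm: px, top z)
```

Request:
jog_arm([
  {"translation": [0, 0, 0], "dr": [0, 0.03, 0], "gripper": 0},
  {"translation": [0, 0, 0], "dr": [0, 0.03, 0], "gripper": 0},
  {"translation": [0, 0, 0], "dr": [0, 0.03, 0], "gripper": 0},
  {"translation": [0, 0, 0], "dr": [0, 0.03, 0], "gripper": 0},
  {"translation": [0, 0, 0], "dr": [0, 0.03, 0], "gripper": 0},
  {"translation": [0, 0, 0], "dr": [0, 0, 0], "gripper": 0},
  {"translation": [0, 0, 0], "dr": [0, 0, 0], "gripper": 0},
])

```text
clock: 46.8
position: [0.6398, 0.0298, 0.1601]
eef_rot: [-0.005, 0.957, 0.015, 0.29]
force: [-0.3, 0.5, -3.9]
opening: 0.0457
grip_force: 37.9
```

```bash
python3 lumps.py wrist scene
```

```text
[0.63979259 0.02982108 0.16014758] [-0.0047291   0.95680169  0.01549148  0.2902898 ] [-0.18212742  0.40512058  1.71691129  0.27220318  0.45574848  1.14604148]
wrist red total 12975 in tray:
shaker: x-range histogram (tool x mm: px, top z)
   -45 499 [ 9. 13.]
   -35 1227 [ 6. 11.]
   -25 317 [7. 8.]
   -15 852 [8. 9.]
   -5 954 [8. 9.]
   5 654 [14. 16.]
   15 1394 [16. 17.]
   25 2314 [ 1. 12.]
   35 834 [-13. -10.]
   45 1031 [-8. -7.]
   55 1424 [-9. -7.]
scene red total 11908 in tray:
shaker: x-range histogram (tool x mm: px, top z)
```

Sliding begins at about 34°. Now a small shake.

Request:
jog_arm([
  {"translation": [-12, 0, 0], "dr": [0, 0.02, 0], "gripper": 0},
  {"translation": [12, 0, 0], "dr": [0, 0, 0], "gripper": 0},
  {"translation": [-12, 0, 0], "dr": [0, 0, 0], "gripper": 0},
  {"translation": [12, 0, 0], "dr": [0, 0, 0], "gripper": 0},
  {"translation": [0, 0, 0], "dr": [0, 0, 0], "gripper": 0},
  {"translation": [0, 0, 0], "dr": [0, 0, 0], "gripper": 0},
])

```text
clock: 47.5
position: [0.6397, 0.0298, 0.1605]
eef_rot: [-0.005, 0.954, 0.016, 0.301]
force: [-0.3, 0.1, -2.2]
opening: 0.0454
grip_force: 38.3
```

```bash
python3 lumps.py wrist scene
```

```text
[0.63966612 0.0298198  0.16053693] [-0.00480015  0.95363625  0.01552312  0.30052272] [-0.18400209  0.40026564  1.73249532  0.3019603   0.42646538  1.11607286]
wrist red total 4304 in tray:
shaker: x-range histogram (tool x mm: px, top z)
   -65 579 [-13. -12.]
   -55 262 [-11.  -9.]
   -45 614 [-8. -7.]
   -35 1483 [-14.  -8.]
scene red total 12324 in tray:
  px 330 u,v [-17. -66.] size [106.  35.] z 0.065
shaker: x-range histogram (tool x mm: px, top z)
```

A lot left at once, so I'm tipping back immediately and looking.

Request:
jog_arm([
  {"translation": [0, 0, 0], "dr": [0, -0.12, 0], "gripper": 0},
  {"translation": [0, 0, 0], "dr": [0, -0.12, 0], "gripper": 0},
  {"translation": [0, 0, -10], "dr": [0, -0.12, 0], "gripper": 0},
  {"translation": [0, 0, -15], "dr": [0, -0.1, 0], "gripper": 0},
  {"translation": [0, 0, -15], "dr": [0, -0.1, 0], "gripper": 0},
  {"translation": [0, 0, 0], "dr": [0, 0, 0], "gripper": 0},
  {"translation": [0, 0, 0], "dr": [0, 0, 0], "gripper": 0},
])

```text
clock: 48.3
position: [0.63, 0.0296, 0.198]
eef_rot: [-0.001, 1.0, 0.016, 0.026]
force: [0.1, 0.7, -2.3]
opening: 0.0456
grip_force: 38.3
```

```bash
python3 lumps.py wrist scene top; python3 - <<'E'
import cv2,glob
a=sorted(glob.glob('pics/L48*scene*'))[-1];b=a.replace('scene','top')
A=cv2.resize(cv2.imread(a)[150:310,190:390],None,fx=2.4,fy=2.4);B=cv2.resize(cv2.imread(b)[160:290,180:340],None,fx=2.4,fy=2.4)
W=cv2.imread(a.replace('scene','wrist'))
import numpy as np
o=np.zeros((590,800,3),np.uint8);o[:384,:480]=A[:384,:480];w=cv2.resize(W,(315,236));o[350:350+236,480:795]=w;h=min(B.shape[0],340);o[:h,480:480+min(320,B.shape[1])]=B[:h,:320]
cv2.imwrite('pics/comb1.png',o)
E
```

```text
[0.62995208 0.0296066  0.19796468] [-5.58375650e-04  9.99530133e-01  1.62663406e-02  2.59731967e-02] [-0.14217688  0.55238365  1.26006171  0.00970938  1.27803364  1.39350985]
wrist red total 3719 in tray:
shaker: x-range histogram (tool x mm: px, top z)
   -65 681 [-14. -12.]
   -55 174 [-9. -8.]
   -45 670 [-9. -8.]
   -35 1309 [-15.  -9.]
scene red total 12433 in tray:
  px 360 u,v [-18. -70.] size [105.  46.] z 0.065
shaker: x-range histogram (tool x mm: px, top z)
top red total 459 in tray:
shaker: x-range histogram (tool x mm: px, top z)
```

View pics/comb1.png

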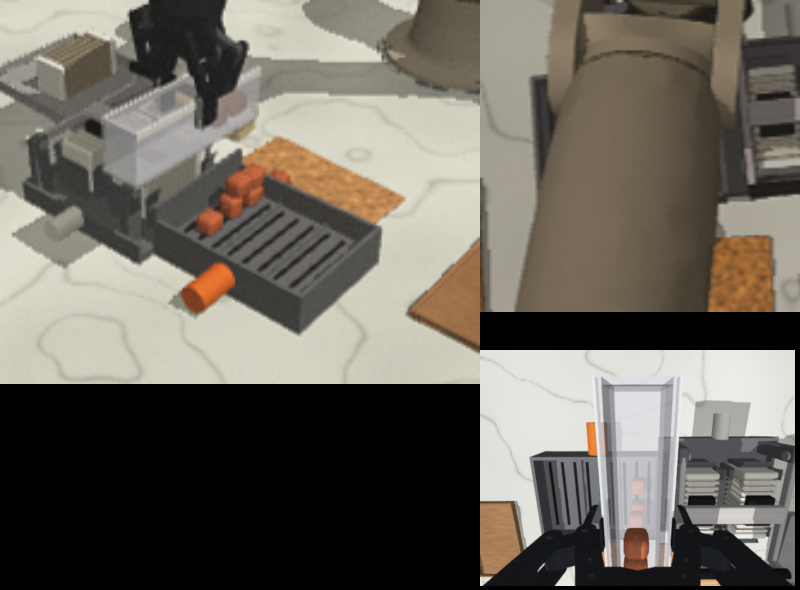

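The pile sits in the right field, with one lump apparently past the front wall. Two or three are still in the shaker. I'll pour those into the left field from further in, then redistribute by hand.

Request:
jog_arm([
  {"translation": [5, -10, 0], "dr": [0, 0, 0], "gripper": 0},
  {"translation": [5, -20, 0], "dr": [0, 0, 0], "gripper": 0},
  {"translation": [5, -25, 0], "dr": [0, 0, 0], "gripper": 0},
  {"translation": [5, -25, 0], "dr": [0, 0, 0], "gripper": 0},
  {"translation": [5, -25, 0], "dr": [0, 0, 0], "gripper": 0},
  {"translation": [5, -15, 0], "dr": [0, 0, 0], "gripper": 0},
  {"translation": [2, -8, 8], "dr": [0, 0, 0], "gripper": 0},
  {"translation": [0, 0, 12], "dr": [0, 0.05, 0], "gripper": 0},
  {"translation": [0, 0, 12], "dr": [0, 0.05, 0], "gripper": 0},
  {"translation": [0, 0, 8], "dr": [0, 0.05, 0], "gripper": 0},
  {"translation": [0, 0, 0], "dr": [0, 0.05, 0], "gripper": 0},
  {"translation": [0, 0, 0], "dr": [0, 0.05, 0], "gripper": 0},
  {"translation": [0, 0, 0], "dr": [0, 0.05, 0], "gripper": 0},
  {"translation": [0, 0, 0], "dr": [0, 0.05, 0], "gripper": 0},
  {"translation": [0, 0, 0], "dr": [0, 0.05, 0], "gripper": 0},
  {"translation": [0, 0, 0], "dr": [0, 0.05, 0], "gripper": 0},
  {"translation": [0, 0, 0], "dr": [0, 0.05, 0], "gripper": 0},
  {"translation": [0, 0, 0], "dr": [0, 0.05, 0], "gripper": 0},
  {"translation": [0, 0, 0], "dr": [0, 0, 0], "gripper": 0},
  {"translation": [0, 0, 0], "dr": [0, 0, 0], "gripper": 0},
])

```text
clock: 50.45
position: [0.6609, 0.1585, 0.1604]
eef_rot: [-0.005, 0.955, 0.015, 0.295]
force: [0.3, -1.0, -2.2]
opening: 0.0457
grip_force: 38.3
```

```bash
python3 lumps.py wrist scene
```

```text
[0.66087369 0.15851859 0.16041742] [-0.0047765   0.95545308  0.01530558  0.29470721] [ 0.07150926  0.48494096  1.5935338  -0.04929949  0.46558539  1.64750862]
wrist red total 3417 in tray:
shaker: x-range histogram (tool x mm: px, top z)
   -65 639 [-14. -12.]
   -55 205 [-10.  -9.]
   -45 694 [-9. -8.]
   -35 1268 [-16. -10.]
scene red total 11576 in tray:
shaker: x-range histogram (tool x mm: px, top z)
```

Request:
jog_arm([
  {"translation": [-3.4, 0, 5], "dr": [0, 0.02, 0], "gripper": 0},
  {"translation": [-3.4, 0, 5], "dr": [0, 0, 0], "gripper": 0},
  {"translation": [-8, 0, 0], "dr": [0, 0, 0], "gripper": 0},
  {"translation": [8, 0, 0], "dr": [0, 0, 0], "gripper": 0},
  {"translation": [-8, 0, 0], "dr": [0, 0, 0], "gripper": 0},
  {"translation": [8, 0, 0], "dr": [0, 0, 0], "gripper": 0},
  {"translation": [0, 0, 0], "dr": [0, 0, 0], "gripper": 0},
  {"translation": [0, 0, 0], "dr": [0, 0, 0], "gripper": 0},
])

```text
clock: 51.35
position: [0.6616, 0.1586, 0.1491]
eef_rot: [-0.005, 0.952, 0.015, 0.305]
force: [-0.1, 0.4, -2.4]
opening: 0.0456
grip_force: 38.3
```

```bash
python3 lumps.py wrist scene
```

```text
[0.66157674 0.1585918  0.14907426] [-0.00493993  0.95209966  0.0153574   0.30536206] [ 0.0718628   0.49741833  1.6177195  -0.05817764  0.40671875  1.65646947]
wrist red total 1314 in tray:
shaker: x-range histogram (tool x mm: px, top z)
   -75 89 [-23. -18.]
   -65 568 [-18. -13.]
scene red total 11622 in tray:
  px 70 u,v [ 1. 71.] size [16. 26.] z 0.042
shaker: x-range histogram (tool x mm: px, top z)
```

Request:
jog_arm([
  {"translation": [-12, 0, 0], "dr": [0, 0.02, 0], "gripper": 0},
  {"translation": [12, 0, 0], "dr": [0, 0, 0], "gripper": 0},
  {"translation": [-12, 0, 0], "dr": [0, 0, 0], "gripper": 0},
  {"translation": [12, 0, 0], "dr": [0, 0, 0], "gripper": 0},
  {"translation": [0, 0, 0], "dr": [0, 0, 0], "gripper": 0},
  {"translation": [0, 0, 0], "dr": [0, 0, 0], "gripper": 0},
])

```text
clock: 52.05
position: [0.6611, 0.1586, 0.1489]
eef_rot: [-0.005, 0.949, 0.015, 0.315]
force: [-0.3, -0.6, -2.4]
opening: 0.0452
grip_force: 38.3
```

```bash
python3 lumps.py wrist scene
```

```text
[0.66106219 0.15855394 0.14887716] [-0.0050655   0.9490739   0.01530518  0.31464078] [ 0.07217412  0.49365053  1.63340518 -0.06512274  0.37540032  1.66341332]
wrist red total 585 in tray:
shaker: x-range histogram (tool x mm: px, top z)
scene red total 11730 in tray:
  px 125 u,v [ 3. 74.] size [85. 21.] z 0.047
shaker: x-range histogram (tool x mm: px, top z)
```

Request:
jog_arm([
  {"translation": [-10, 0, 0], "dr": [0, 0, 0], "gripper": 0},
  {"translation": [12, 0, 0], "dr": [0, 0, 0], "gripper": 0},
  {"translation": [-12, 0, 0], "dr": [0, 0, 0], "gripper": 0},
  {"translation": [10, 0, 0], "dr": [0, 0, 0], "gripper": 0},
  {"translation": [0, 0, 0], "dr": [0, -0.12, 0], "gripper": 0},
  {"translation": [0, 0, 0], "dr": [0, -0.12, 0], "gripper": 0},
  {"translation": [0, 0, -10], "dr": [0, -0.12, 0], "gripper": 0},
  {"translation": [0, 0, -15], "dr": [0, -0.12, 0], "gripper": 0},
  {"translation": [0, 0, -15], "dr": [0, -0.12, 0], "gripper": 0},
  {"translation": [0, 0, -10], "dr": [0, -0.045, 0], "gripper": 0},
  {"translation": [-20, 0, 0], "dr": [0, 0, 0], "gripper": 0},
  {"translation": [-40, 0, 0], "dr": [0, 0, 0], "gripper": 0},
  {"translation": [-40, 0, 0], "dr": [0, 0, 0], "gripper": 0},
  {"translation": [-40, 0, 0], "dr": [0, 0, 0], "gripper": 0},
  {"translation": [-40, 0, 0], "dr": [0, 0, 0], "gripper": 0},
  {"translation": [-40, 0, 0], "dr": [0, 0, 0], "gripper": 0},
  {"translation": [-10, 0, 0], "dr": [0, 0, 0], "gripper": 0},
  {"translation": [0, 0, 0], "dr": [0, 0, 0], "gripper": 0},
])

```text
clock: 53.95
position: [0.4202, 0.151, 0.1993]
eef_rot: [-0.0, 1.0, 0.016, -0.002]
force: [0.2, 0.4, -2.2]
opening: 0.0455
grip_force: 38.3
```

```bash
python3 lumps.py wrist scene top; python3 - <<'E'
import cv2,glob,os
import numpy as np
a=max(glob.glob('pics/L*scene*'),key=os.path.getmtime);b=a.replace('scene','top')
A=cv2.resize(cv2.imread(a)[150:310,190:390],None,fx=2.4,fy=2.4);B=cv2.resize(cv2.imread(b)[160:300,180:310],None,fx=2.4,fy=2.4)
W=cv2.imread(a.replace('scene','wrist'))
o=np.zeros((590,800,3),np.uint8);o[:384,:480]=A;w=cv2.resize(W,(480,360))[:206];o[384:590,:480]=w;o[:B.shape[0],480:480+B.shape[1]]=B
cv2.imwrite('pics/comb2.png',o)
E
```

```text
[0.42023187 0.15097125 0.19928837] [-7.82376952e-05  9.99864842e-01  1.63651697e-02 -1.57249568e-03] [8.12012645e-02 1.83584776e-01 1.78300536e+00 3.89558316e-04
 1.17813079e+00 1.61911612e+00]
wrist red total 5614 in tray:
  px 1043 u,v [-6. 66.] size [23. 23.] z 0.043
  px 40 u,v [  6. -62.] size [14.  1.] z 0.034
  px 3533 u,v [-36. -72.] size [64. 47.] z 0.069
shaker: x-range histogram (tool x mm: px, top z)
scene red total 12180 in tray:
  px 368 u,v [-16. -71.] size [103.  47.] z 0.066
  px 159 u,v [ 1. 67.] size [93. 28.] z 0.046
shaker: x-range histogram (tool x mm: px, top z)
top red total 1138 in tray:
  px 88 u,v [ 16. -64.] size [21. 26.] z 0.043
  px 80 u,v [27. 80.] size [23. 22.] z 0.048
  px 50 u,v [-2. 65.] size [25. 18.] z 0.043
  px 189 u,v [-41. -62.] size [64. 25.] z 0.069
shaker: x-range histogram (tool x mm: px, top z)
```

View pics/comb2.png

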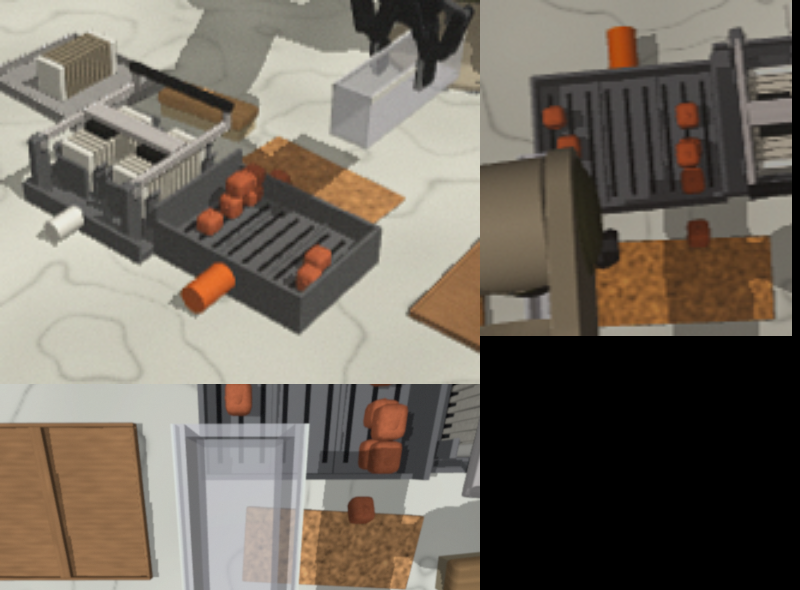

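Two lumps are in the left field. The right field has one plus a pile of about four, and one lies on the mat's far edge near (0.47, 0.04). I'm setting the empty shaker back first, keeping clear of the stray.

Request:
jog_arm([
  {"translation": [0, 0, 0], "dr": [0, 0, -0.117], "gripper": 0},
  {"translation": [0, 0, 0], "dr": [0, 0, -0.117], "gripper": 0},
  {"translation": [0, 0, 0], "dr": [0, 0, -0.117], "gripper": 0},
  {"translation": [0, 0, 0], "dr": [0, 0, -0.117], "gripper": 0},
  {"translation": [0, 0, 0], "dr": [0, 0, -0.117], "gripper": 0},
  {"translation": [0, 0, 0], "dr": [0, 0, -0.117], "gripper": 0},
  {"translation": [0, 0, 0], "dr": [0, 0, -0.117], "gripper": 0},
  {"translation": [0, 0, 0], "dr": [0, 0, -0.117], "gripper": 0},
  {"translation": [0, 0, 0], "dr": [0, 0, -0.117], "gripper": 0},
  {"translation": [0, 0, 0], "dr": [0, 0, -0.117], "gripper": 0},
  {"translation": [0, 0, 0], "dr": [0, 0, -0.117], "gripper": 0},
  {"translation": [0, 0, 0], "dr": [0, 0, -0.117], "gripper": 0},
  {"translation": [0, 0, 0], "dr": [0, 0, -0.113], "gripper": 0},
  {"translation": [-35, -5, 0], "dr": [0, 0, 0], "gripper": 0},
  {"translation": [-35, -6, 0], "dr": [0, 0, 0], "gripper": 0},
  {"translation": [-35, -5, 0], "dr": [0, 0, 0], "gripper": 0},
  {"translation": [0, 0, 0], "dr": [0, 0, 0], "gripper": 0},
  {"translation": [0, 0, 0], "dr": [0, 0, 0], "gripper": 0},
])

```text
clock: 55.9
position: [0.403, 0.0456, 0.1986]
eef_rot: [-0.002, 0.715, 0.699, -0.002]
force: [0.5, -0.5, -2.2]
opening: 0.0454
grip_force: 38.3
```

```bash
python3 - <<'E'
from h import *
from lumps import red
s=state();print(s['position'],s['eef_rot'])
p,W=shot('wrist','w12.png');P=cloud(p,W)
m=red(p)&(P[...,2]<.05)&(P[...,2]>.012)&(P[...,0]>.43)&(P[...,0]<.497)&(P[...,1]>-.03)&(P[...,1]<.15)
print('stray',m.sum(),np.percentile(P[m],[2,50,98],axis=0).round(4) if m.any() else '')
p,W=shot('top');P=cloud(p,W)
m=red(p)&(P[...,2]<.05)&(P[...,2]>.012)&(P[...,0]>.43)&(P[...,0]<.497)&(P[...,1]>-.03)&(P[...,1]<.15)
print('stray',m.sum(),np.percentile(P[m],[2,50,98],axis=0).round(4) if m.any() else '')
E
```

```text
[0.40304411 0.04560356 0.19855411] [-0.00168362  0.71537118  0.69874065 -0.00165964]
stray 108 [[0.4699 0.015  0.0197]
 [0.4725 0.0243 0.0231]
 [0.476  0.0334 0.0258]]
stray 0
```

Request:
jog_arm([
  {"translation": [0, 0, 35], "dr": [0, 0, 0], "gripper": 0},
  {"translation": [0, 0, 35], "dr": [0, 0, 0], "gripper": 0},
  {"translation": [0, 0, 35], "dr": [0, 0, 0], "gripper": 0},
  {"translation": [0, 0, 20], "dr": [0, 0, 0], "gripper": 0},
  {"translation": [0, 0, 12], "dr": [0, 0, 0], "gripper": 0},
  {"translation": [0, 0, 8], "dr": [0, 0, 0], "gripper": 0},
  {"translation": [0, 0, 4], "dr": [0, 0, 0], "gripper": 0},
  {"translation": [0, 0, 2], "dr": [0, 0, 0], "gripper": 0},
  {"translation": [0, 0, 0], "dr": [0, 0, 0], "gripper": 0},
  {"translation": [0, 0, 0], "dr": [0, 0, 0], "gripper": 0},
])

```text
clock: 57.0
position: [0.4017, 0.0462, 0.048]
eef_rot: [-0.001, 0.715, 0.7, -0.002]
force: [0.3, 0.0, -1.3]
opening: 0.0457
grip_force: 38.2
```

Request:
jog_arm([
  {"translation": [0, 0, 1.5], "dr": [0, 0, 0], "gripper": 0},
  {"translation": [0, 0, 0], "dr": [0, 0, 0], "gripper": 0},
  {"translation": [0, 0, 0], "dr": [0, 0, 0], "gripper": 0.66},
  {"translation": [0, 0, 0], "dr": [0, 0, 0], "gripper": 0.66},
  {"translation": [0, 0, 0], "dr": [0, 0, 0], "gripper": 0.66},
  {"translation": [0, 0, -25], "dr": [0, 0, 0], "gripper": 0.66},
  {"translation": [0, 0, -40], "dr": [0, 0, 0], "gripper": 0.66},
  {"translation": [0, 0, -40], "dr": [0, 0, 0], "gripper": 0.66},
  {"translation": [0, 0, -40], "dr": [0, 0, 0], "gripper": 0.66},
  {"translation": [0, 0, -40], "dr": [0, 0, 0], "gripper": 0.66},
  {"translation": [0, 0, -40], "dr": [0, 0, 0], "gripper": 0.66},
  {"translation": [0, 0, -15], "dr": [0, 0, 0], "gripper": 0.66},
  {"translation": [20, 35, 0], "dr": [0, 0, 0], "gripper": 0.66},
  {"translation": [20, 35, 0], "dr": [0, 0, 0], "gripper": 0.66},
  {"translation": [20, 35, 0], "dr": [0, 0, 0], "gripper": 0.66},
  {"translation": [0, 0, 0], "dr": [0, 0, 0], "gripper": 0.66},
  {"translation": [0, 0, 0], "dr": [0, 0, 0], "gripper": 0.66},
])

```text
clock: 58.7
position: [0.5087, 0.1041, 0.2849]
eef_rot: [-0.002, 0.714, 0.7, -0.002]
force: [-0.1, 0.6, -0.2]
opening: 0.0563
grip_force: 0.0
```

```bash
cat >> lumps.py <<'E'
def blobs(cam,save=None):
    s=state();p,W=shot(cam,save);P=cloud(p,W);r=red(p)&(P[...,2]>.012)&(P[...,2]<.1)&(P[...,0]<.645)&(P[...,0]>.42)&(P[...,1]<.2)&(P[...,1]>-.02)
    n,l,st,ce=cv2.connectedComponentsWithStats(r.astype(np.uint8))
    for i in range(1,n):
        if st[i,4]<25: continue
        Q=P[l==i];d=Q[:,:2]-C;R=cv2.minAreaRect((Q[:,:2]*1000).astype(np.float32))
        print(cam,st[i,4],'pix',ce[i].round(),'xy',np.round(R[0],1),'size',np.round(R[1],1),round(R[2]),'uv',np.round((np.array(R[0])/1000-C)@np.array([ex,ey]).T*1000,1),'z',np.percentile(Q[:,2],[50,95]).round(4))
    return p,W,P,l
E
python3 - <<'E'
from lumps import *
p,W,P,l=blobs('wrist','w13.png');print(state()['position'],state()['eef_rot'])
print(rect(P,(.34,.455,-.08,.16),.056,.07))
E
```

```text
wrist 491 pix [360. 109.] xy [597.9 170.1] size [24.8 28.4] 89 uv [32.2 78. ] z [0.0463 0.0482]
wrist 506 pix [328. 123.] xy [563.  157.4] size [23.3 30.4] 88 uv [-3.1 66.6] z [0.0415 0.0437]
wrist 375 pix [245. 233.] xy [462.8  24.3] size [23.  26.5] 87 uv [-108.   -62.8] z [0.0262 0.0307]
wrist 442 pix [349. 233.] xy [591.5  23.4] size [30.7 33.3] 2 uv [ 20.6 -68.3] z [0.0412 0.0436]
wrist 1284 pix [301. 239.] xy [533.2  17.7] size [61.3 45.9] 4 uv [-37.9 -71.9] z [0.0633 0.0698]
[0.50836393 0.10376662 0.28535511] [-0.00188202  0.71461224  0.69951499 -0.00213889]
(2220, [401.8, 50.3], [183.7, 48.5], 88.9, 0.0676)
```

View pics/w13.png

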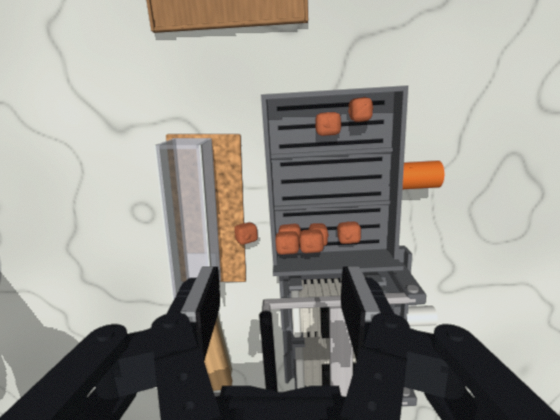

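The shaker is upright on the mat. I'll move the stray (0.463, 0.024) and the single right-field lump into the middle field. First I need exact top-face extents.

```bash
python3 - <<'E'
from lumps import *
p,W=shot('wrist');P=cloud(p,W);r=red(p)
def top(n,b,z0,z1):
    m=r&(P[...,0]>b[0])&(P[...,0]<b[1])&(P[...,1]>b[2])&(P[...,1]<b[3])&(P[...,2]>z0)&(P[...,2]<z1)
    Q=P[m]
    if len(Q)<8: print(n,len(Q));return
    d=(Q[:,:2]-C)@np.array([ex,ey]).T*1000
    print(n,len(Q),'x',np.percentile(Q[:,0],[2,98]).round(4),'y',np.percentile(Q[:,1],[2,98]).round(4),'u',np.percentile(d[:,0],[2,98]).round(1),'v',np.percentile(d[:,1],[2,98]).round(1))
top('single',(.57,.62,-.02,.06),.039,.047)
top('stray',(.44,.49,0,.06),.023,.034)
top('pile hi',(.48,.575,-.03,.06),.06,.075)
top('pile hi A',(.48,.535,-.03,.06),.06,.075);top('pile hi B',(.535,.575,-.03,.06),.06,.075)
top('pile lo',(.48,.575,-.03,.06),.02,.055)
E
```

```text
single 331 x [0.578 0.601] y [0.0183 0.0381] u [ 7.3 30.3] v [-73.4 -53.6]
stray 280 x [0.4512 0.4728] y [0.0138 0.0343] u [-119.4  -98. ] v [-73.2 -52.7]
pile hi 825 x [0.5031 0.5534] y [0.0168 0.0406] u [-67.5 -17.2] v [-72.3 -49.3]
pile hi A 483 x [0.5028 0.5345] y [0.0162 0.0393] u [-68.1 -36.2] v [-72.6 -50.2]
pile hi B 342 x [0.5356 0.5538] y [0.0193 0.0409] u [-35.2 -16.8] v [-70.6 -49.1]
pile lo 353 x [0.5064 0.5624] y [-0.0044  0.0395] u [-65.   -8.3] v [-93.6 -50.1]
```

Request:
jog_arm([
  {"translation": [0, -10, 0], "dr": [0, 0, -0.123], "gripper": 0.66},
  {"translation": [0, 0, 0], "dr": [0, 0, -0.123], "gripper": 0.66},
  {"translation": [0, 0, 0], "dr": [0, 0, -0.123], "gripper": 0.66},
  {"translation": [0, 0, 0], "dr": [0, 0, -0.123], "gripper": 0.66},
  {"translation": [0, 0, 0], "dr": [0, 0, -0.123], "gripper": 0.66},
  {"translation": [0, 0, 0], "dr": [0, 0, -0.123], "gripper": 0.66},
  {"translation": [0, 0, 0], "dr": [0, 0, -0.123], "gripper": 0.66},
  {"translation": [0, 0, 0], "dr": [0, 0, -0.123], "gripper": 0.66},
  {"translation": [0, 0, 0], "dr": [0, 0, -0.123], "gripper": 0.66},
  {"translation": [0, 0, 0], "dr": [0, 0, -0.123], "gripper": 0.66},
  {"translation": [0, 0, 0], "dr": [0, 0, -0.123], "gripper": 0.66},
  {"translation": [0, 0, 0], "dr": [0, 0, -0.123], "gripper": 0.66},
  {"translation": [0, 0, 0], "dr": [0, 0, -0.12], "gripper": 0.66},
  {"translation": [0, 0, 0], "dr": [0, 0, 0], "gripper": 0.66},
  {"translation": [0, 0, 0], "dr": [0, 0, 0], "gripper": 0.66},
])

```text
clock: 60.3
position: [0.4984, 0.1038, 0.286]
eef_rot: [-0.002, -0.0, 1.0, -0.0]
force: [0.4, 0.2, -0.5]
opening: 0.0561
grip_force: 0.0
```

Request:
jog_arm([
  {"translation": [18, -40, 0], "dr": [0, 0, 0], "gripper": 0.5},
  {"translation": [18.4, -39.7, 0], "dr": [0, 0, 0], "gripper": 0.5},
  {"translation": [0, 0, 35], "dr": [0, 0, 0], "gripper": 0.5},
  {"translation": [0, 0, 35], "dr": [0, 0, 0], "gripper": 0.5},
  {"translation": [0, 0, 35], "dr": [0, 0, 0], "gripper": 0.5},
  {"translation": [0, 0, 35], "dr": [0, 0, 0], "gripper": 0.5},
  {"translation": [0, 0, 35], "dr": [0, 0, 0], "gripper": 0.5},
  {"translation": [0, 0, 35], "dr": [0, 0, 0], "gripper": 0.5},
  {"translation": [0, 0, 20], "dr": [0, 0, 0], "gripper": 0.5},
  {"translation": [0, 0, 15], "dr": [0, 0, 0], "gripper": 0.5},
  {"translation": [0, 0, 10], "dr": [0, 0, 0], "gripper": 0.5},
  {"translation": [0, 0, 8], "dr": [0, 0, 0], "gripper": 0.5},
  {"translation": [0, 0, 1], "dr": [0, 0, 0], "gripper": 0.5},
  {"translation": [0, 0, 0], "dr": [0, 0, 0], "gripper": 0.5},
  {"translation": [0, 0, 0], "dr": [0, 0, 0], "gripper": 0},
  {"translation": [0, 0, 0], "dr": [0, 0, 0], "gripper": 0},
  {"translation": [0, 0, 0], "dr": [0, 0, 0], "gripper": 0},
  {"translation": [0, 0, 0], "dr": [0, 0, 0], "gripper": 0},
], force=25)

```text
clock: 62.1
position: [0.4619, 0.0242, 0.0222]
eef_rot: [-0.002, -0.002, 1.0, -0.0]
force: [1.4, 1.0, 5.5]
opening: 0.0231
grip_force: 29.2
```

Request:
jog_arm([
  {"translation": [0, 0, -20], "dr": [0, 0, 0], "gripper": 0},
  {"translation": [0, 0, -30], "dr": [0, 0, 0], "gripper": 0},
  {"translation": [0, 0, -30], "dr": [0, 0, 0], "gripper": 0},
  {"translation": [0, 0, -30], "dr": [0, 0, 0], "gripper": 0},
  {"translation": [-27.4, 22, 0], "dr": [0, 0, 0], "gripper": 0},
  {"translation": [-27.3, 22, 0], "dr": [0, 0, 0], "gripper": 0},
  {"translation": [-27.3, 22, 0], "dr": [0, 0, 0], "gripper": 0},
  {"translation": [0, 0, 30], "dr": [0, 0, 0], "gripper": 0},
  {"translation": [0, 0, 30], "dr": [0, 0, 0], "gripper": 0},
  {"translation": [0, 0, 15], "dr": [0, 0, 0], "gripper": 0},
  {"translation": [0, 0, 10], "dr": [0, 0, 0], "gripper": 0},
  {"translation": [0, 0, 8], "dr": [0, 0, 0], "gripper": 0},
  {"translation": [0, 0, 0], "dr": [0, 0, 0], "gripper": 0},
  {"translation": [0, 0, 0], "dr": [0, 0, 0], "gripper": 0},
])

```text
clock: 63.5
position: [0.5442, 0.0905, 0.0397]
eef_rot: [-0.001, -0.002, 1.0, -0.0]
force: [-1.6, -1.2, 7.2]
opening: 0.0235
grip_force: 31.8
```

Request:
jog_arm([
  {"translation": [0, 0, 0], "dr": [0, 0, 0], "gripper": 0.42},
  {"translation": [0, 0, 0], "dr": [0, 0, 0], "gripper": 0.42},
  {"translation": [0, 0, 0], "dr": [0, 0, 0], "gripper": 0.42},
  {"translation": [0, 0, -20], "dr": [0, 0, 0], "gripper": 0.42},
  {"translation": [0, 0, -40], "dr": [0, 0, 0], "gripper": 0.42},
  {"translation": [0, 0, -40], "dr": [0, 0, 0], "gripper": 0.42},
  {"translation": [-2, -30, 0], "dr": [0, 0, 0], "gripper": 0.42},
  {"translation": [-2.5, -31.4, 0], "dr": [0, 0, 0], "gripper": 0.42},
  {"translation": [0, 0, 0], "dr": [0, 0, 0], "gripper": 0.42},
  {"translation": [0, 0, 0], "dr": [0, 0, 0], "gripper": 0.42},
])

```text
clock: 64.5
position: [0.5484, 0.029, 0.1382]
eef_rot: [-0.003, -0.001, 1.0, 0.0]
force: [-0.4, -0.0, 0.1]
opening: 0.0359
grip_force: 0.0
```

```bash
python3 - <<'E'
from lumps import *
print(state()['position'])
p,W,P,l=blobs('wrist')
blobs('scene')
r=red(p);d=(P[...,:2]-C)@np.array([ex,ey]).T*1000
m=r&(P[...,2]>.058)&(P[...,2]<.076)&(abs(d[...,0])<75)&(d[...,1]<-30)&(d[...,1]>-96)
Q=d[m]
for u in range(-70,0,5):
    k=abs(Q[:,0]-u)<2.5
    if k.sum()>5: print(u,k.sum(),np.percentile(Q[k][:,1],[2,98]).round(),P[m][k][:,2].max().round(4))
E
```

```text
[0.54840247 0.0289826  0.13816882]
wrist 2869 pix [277. 196.] xy [534.1  27.5] size [67.8 24.2] 5 uv [-36.6 -62.1] z [0.0648 0.0701]
wrist 1209 pix [365. 197.] xy [537.3  91.2] size [34.  28.6] 19 uv [-31.1   1.4] z [0.0414 0.0434]
wrist 1309 pix [451. 230.] xy [562.9 162.3] size [41.2 28.6] 71 uv [-3.  71.6] z [0.0409 0.0433]
wrist 1025 pix [278. 264.] xy [594.4  27.1] size [23.3 37.1] 89 uv [ 23.6 -64.7] z [0.0414 0.0434]
wrist 1222 pix [464. 272.] xy [598.4 175. ] size [38.2 27.2] 45 uv [32.9 82.9] z [0.0447 0.0479]
scene 374 pix [287. 232.] xy [552.  20.] size [107.8  44.7] 5 uv [-19.  -70.2] z [0.043  0.0686]
scene 90 pix [308. 242.] xy [536.7  80.1] size [47.4 28.2] 75 uv [-32.2  -9.7] z [0.0384 0.0437]
scene 160 pix [320. 260.] xy [571.4 159.6] size [85.3 29.1] 28 uv [ 5.3 68.6] z [0.0406 0.0476]
-70 145 [-73. -55.] 0.0641
-65 304 [-75. -53.] 0.066
-60 289 [-75. -53.] 0.0667
-55 276 [-75. -53.] 0.0662
-50 263 [-74. -53.] 0.0658
-45 124 [-73. -55.] 0.0651
-40 361 [-71. -52.] 0.0702
-35 287 [-73. -50.] 0.0713
-30 271 [-73. -50.] 0.0716
-25 261 [-73. -50.] 0.0711
-20 205 [-72. -51.] 0.0708
-15 8 [-67. -60.] 0.0681
```

Request:
jog_arm([
  {"translation": [3, 0, 25], "dr": [0, 0, 0], "gripper": 0.42},
  {"translation": [0, 0, 20], "dr": [0, 0, 0], "gripper": 0.42},
  {"translation": [0, 0, 15], "dr": [0, 0, 0], "gripper": 0.42},
  {"translation": [0, 0, 10], "dr": [0, 0, 0], "gripper": 0.42},
  {"translation": [0, 0, 7], "dr": [0, 0, 0], "gripper": 0.42},
  {"translation": [0, 0, 0], "dr": [0, 0, 0], "gripper": 0.42},
  {"translation": [0, 0, 0], "dr": [0, 0, 0], "gripper": 0},
  {"translation": [0, 0, 0], "dr": [0, 0, 0], "gripper": 0},
  {"translation": [0, 0, 0], "dr": [0, 0, 0], "gripper": 0},
  {"translation": [0, 0, 0], "dr": [0, 0, 0], "gripper": 0},
  {"translation": [0, 0, -15], "dr": [0, 0, 0], "gripper": 0},
  {"translation": [0, 0, -25], "dr": [0, 0, 0], "gripper": 0},
  {"translation": [0, 0, -30], "dr": [0, 0, 0], "gripper": 0},
  {"translation": [0, 0, 0], "dr": [0, 0, 0], "gripper": 0},
])

```text
clock: 66.0
position: [0.5472, 0.0289, 0.1351]
eef_rot: [0.001, -0.002, 1.0, -0.001]
force: [0.6, -0.1, -0.5]
opening: 0.0237
grip_force: 28.6
```

Request:
jog_arm([
  {"translation": [-15.5, 21.7, 0], "dr": [0, 0, 0], "gripper": 0},
  {"translation": [-15.5, 21.7, 0], "dr": [0, 0, 0], "gripper": 0},
  {"translation": [-15.5, 21.6, 0], "dr": [0, 0, 0], "gripper": 0},
  {"translation": [0, 0, 30], "dr": [0, 0, 0], "gripper": 0},
  {"translation": [0, 0, 25], "dr": [0, 0, 0], "gripper": 0},
  {"translation": [0, 0, 20], "dr": [0, 0, 0], "gripper": 0},
  {"translation": [0, 0, 10], "dr": [0, 0, 0], "gripper": 0},
  {"translation": [0, 0, 8], "dr": [0, 0, 0], "gripper": 0},
  {"translation": [0, 0, 0], "dr": [0, 0, 0], "gripper": 0},
  {"translation": [0, 0, 0], "dr": [0, 0, 0], "gripper": 0},
])

```text
clock: 67.0
position: [0.5917, 0.0943, 0.0388]
eef_rot: [-0.002, -0.002, 1.0, -0.0]
force: [-0.3, 0.0, 0.0]
opening: 0.0233
grip_force: 28.6
```

Releasing this one, then retreating up and back for a final check.

Request:
jog_arm([
  {"translation": [0, 0, 1.5], "dr": [0, 0, 0], "gripper": 0},
  {"translation": [0, 0, 0], "dr": [0, 0, 0], "gripper": 0.42},
  {"translation": [0, 0, 0], "dr": [0, 0, 0], "gripper": 0.42},
  {"translation": [0, 0, 0], "dr": [0, 0, 0], "gripper": 0.42},
  {"translation": [0, 0, -20], "dr": [0, 0, 0], "gripper": 0.42},
  {"translation": [0, 0, -40], "dr": [0, 0, 0], "gripper": 0.42},
  {"translation": [0, 0, -40], "dr": [0, 0, 0], "gripper": 0.42},
  {"translation": [0, 0, -40], "dr": [0, 0, 0], "gripper": 0.42},
  {"translation": [0, 0, -40], "dr": [0, 0, 0], "gripper": 0.42},
  {"translation": [0, 0, -40], "dr": [0, 0, 0], "gripper": 0.42},
  {"translation": [0, 0, -40], "dr": [0, 0, 0], "gripper": 0.42},
  {"translation": [40, 0, 0], "dr": [0, 0, 0], "gripper": 0.42},
  {"translation": [40, 0, 0], "dr": [0, 0, 0], "gripper": 0.42},
  {"translation": [20, 0, 0], "dr": [0, 0, 0], "gripper": 0.42},
  {"translation": [0, 0, 0], "dr": [0, 0, 0], "gripper": 0.42},
  {"translation": [0, 0, 0], "dr": [0, 0, 0], "gripper": 0.42},
])

```text
clock: 68.6
position: [0.4928, 0.094, 0.2975]
eef_rot: [-0.002, -0.002, 1.0, -0.0]
force: [-0.0, -0.2, 0.1]
opening: 0.036
grip_force: 0.0
```

```bash
python3 - <<'E'
from lumps import *
print(state()['position'])
p,W,P,l=blobs('wrist','wend.png')
print('shaker',rect(P,(.34,.45,-.08,.16),.056,.07))
p,W=shot('scene','send.png');P=cloud(p,W)
m=(P[...,2]>.1)&(P[...,2]<.135)&(P[...,0]>.47)&(P[...,0]<.515)&(P[...,1]>-.2)&(P[...,1]<-.02);print('bar',np.percentile(P[m][:,2],[50,98]).round(4))
p,W=shot('top','tend.png');P=cloud(p,W)
print('old',rect(P,(.36,.53,-.43,-.28),.045,.07))
for y in(-.066,-.15):
    m=(P[...,2]>.06)&(P[...,2]<.09)&(P[...,0]>.53)&(P[...,0]<.55);print('cas z',np.percentile(P[m&(abs(P[...,1]-y)<.015)][:,2],[50,90]).round(4))
E
```

```text
[0.49279348 0.09399028 0.29750881]
wrist 549 pix [221. 192.] xy [520.9  24.6] size [26.8 40.8] 80 uv [-50.  -64.6] z [0.0631 0.0654]
wrist 391 pix [277. 204.] xy [538.5  89.8] size [33.6 21.9] 0 uv [-30.   0.] z [0.0416 0.0434]
wrist 366 pix [225. 218.] xy [555.8  26. ] size [22.7 32.4] 85 uv [-15.1 -64.4] z [0.046  0.0483]
wrist 395 pix [331. 224.] xy [563.6 158. ] size [34.5 26.5] 12 uv [-2.4 67.2] z [0.0413 0.0435]
wrist 366 pix [280. 244.] xy [592.   93.9] size [37.1 22.7] 3 uv [23.6  2.1] z [0.0413 0.0437]
wrist 371 pix [228. 245.] xy [594.1  27.4] size [36.4 23. ] 4 uv [ 23.3 -64.4] z [0.0415 0.0435]
wrist 360 pix [341. 250.] xy [600.7 174. ] size [38.  23.9] 27 uv [35.2 81.9] z [0.0458 0.0481]
shaker (2338, [401.7, 46.0], [190.3, 47.6], 88.9, 0.0682)
bar [0.1159 0.1204]
old (865, [443.8, -353.6], [110.2, 49.8], 2.0, 0.056)
cas z [0.0728 0.0771]
cas z [0.0718 0.0756]
```

View pics/wend.png

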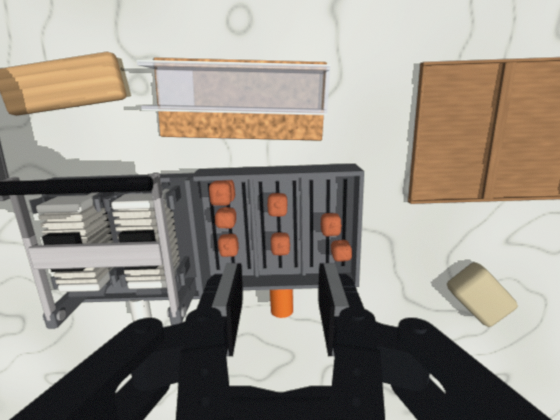

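The final picture shows three or four lumps in the right field (222,192)–(228,245), two in the middle (277,204),(280,244) and two in the left (331,224),(342,250). The shaker is empty on its mat at (240,85) and the clamp is shut. I'm handing the job in.

```bash
python3 -c "
from cell import workorder
print(workorder.finish_job())"
```

```text
the job is handed in; nothing more can be done
None
```

The job was handed in at about 69 s and the hand-in returned no verdict; my last check before it showed the spent cassette in the drip tray, both fresh ones pressed under the shut clamp, at least two lumps in each field (one had fallen onto the mat and two, including it, were placed by gripper), and the empty shaker upright on its mat.

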